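Pack up the pottery forming kit

TASK

Pack up the forming kit on the plywood carrying board: take the dark wooden block off the bottom plaster bat and lay it flat in the yellow tray, stack all the loose plaster bats squarely on that bottom bat, and nest all the loose grey sleeves one over another on the sleeve that stands on the board. Lower each sleeve gently and let it rest loosely and upright: never press it down or drop it, or they wedge and jam. Keep the two sets on their own halves of the board and do not push the dishes, the jar or the kiln posts out of their places.

Things in the scene. Friction and masses are not known exactly. Their poses are not given: they have to be found in the camera images.
- board: plywood carrying board lying fixed on the table, 220 mm (its x) by 370 mm (its y), 12 mm thick. Origin: centre of its underside; the sleeve store is on its +y half, the bat pile on its -y half
- tray: shallow yellow plastic tool tray, fixed to the table between the robot and the board: 110 mm (its x) by 160 mm (its y), walls 16 mm high and 4 mm thick, floor at most 5 mm thick. Origin: centre of its underside
- block: dark wooden beating block, 100 x 36 x 34 mm, 0.09 kg, lying at the start on the bottom bat (bat0). Origin: centre of its underside; x along its 100 mm length
- sleeve0: grey plastic sleeve, like the others: thin smooth tapered cone open at both ends, narrow end up, 85 mm tall, outer diameter 90 mm at foot, 50 mm at top, wall 4 mm, 0.14 kg. Origin: centre of its foot, z up its axis. Set over another it rests with its foot 14 to 21 mm above that one's foot. This is the first one, which already stands on the +y half of the carrying board
- bat0: plaster bat, identical to the other bats: a flat rectangular slab 110 x 50 x 14 mm, about 0.12 kg. Origin: centre of its underside; x along its 110 mm length, y across its 50 mm width, z up (end for end or upside down makes no difference). This is the bottom one, which already lies on the -y half of the carrying board, with the block on it
- sleeve1: grey plastic sleeve, like the others: thin smooth tapered cone open at both ends, narrow end up, 85 mm tall, outer diameter 90 mm at foot, 50 mm at top, wall 4 mm, 0.14 kg. Origin: centre of its foot, z up its axis. Set over another it rests with its foot 14 to 21 mm above that one's foot. This one stands somewhere on the table at the start, left or right of the board; it may be absent
- sleeve2: grey plastic sleeve, like the others: thin smooth tapered cone open at both ends, narrow end up, 85 mm tall, outer diameter 90 mm at foot, 50 mm at top, wall 4 mm, 0.14 kg. Origin: centre of its foot, z up its axis. Set over another it rests with its foot 14 to 21 mm above that one's foot. This one stands somewhere on the table at the start, left or right of the board; it may be absent
- sleeve3: grey plastic sleeve, like the others: thin smooth tapered cone open at both ends, narrow end up, 85 mm tall, outer diameter 90 mm at foot, 50 mm at top, wall 4 mm, 0.14 kg. Origin: centre of its foot, z up its axis. Set over another it rests with its foot 14 to 21 mm above that one's foot. This one stands somewhere on the table at the start, left or right of the board; it may be absent
- bat1: plaster bat, identical to the other bats: a flat rectangular slab 110 x 50 x 14 mm, about 0.12 kg. Origin: centre of its underside; x along its 110 mm length, y across its 50 mm width, z up (end for end or upside down makes no difference). This one lies somewhere on the table at the start, left or right of the board; it may be absent
- bat2: plaster bat, identical to the other bats: a flat rectangular slab 110 x 50 x 14 mm, about 0.12 kg. Origin: centre of its underside; x along its 110 mm length, y across its 50 mm width, z up (end for end or upside down makes no difference). This one lies somewhere on the table at the start, left or right of the board; it may be absent
- bat3: plaster bat, identical to the other bats: a flat rectangular slab 110 x 50 x 14 mm, about 0.12 kg. Origin: centre of its underside; x along its 110 mm length, y across its 50 mm width, z up (end for end or upside down makes no difference). This one lies somewhere on the table at the start, left or right of the board; it may be absent
- post_a: bystander: terracotta kiln post standing left of the tray, 36 mm diameter, 45 mm tall; origin at its foot
- post_b: bystander: terracotta kiln post standing right of the tray, 36 mm diameter, 45 mm tall; origin at its foot
- dish_a: bystander: wavy-rimmed clay dish near the robot on the left, 120 mm diameter, 22 mm high
- bowl: bystander: blue bowl near the robot on the right, 96 mm diameter, 45 mm high
- jar: bystander: closed amber jar at the far left, 60 mm diameter, 85 mm tall
There are look-alikes about, which are no part of the job. Leave any purple look-alike of the sleeve3 alone.

How it is judged:
By the outcome, as a careful person would: the job done as asked, in the order asked, and still so for the second after the job is handed in, with the robot touching nothing.
Of sleeve1, sleeve2, sleeve3 only 2 to 3 are there at a start; the rules pass over those that are not, and their reading is None.
Of bat1, bat2, bat3 only 2 to 3 are there at a start; the rules pass over those that are not, and their reading is None.
At some moment in a run one of bat0, bat1, bat2, bat3 may be knocked a few centimetres aside while the robot is not near it.
It also fails if it takes over 210 s, if anything falls off the work surface, if the arm or the gripper's body presses on something with over 40 N, if the wrist force passes 120 N, or if a joint passes its speed limit or range.

ROBOT

A 6-joint arm with a two-finger parallel gripper is mounted at the origin on the work surface. World frame = base frame: x ahead of the robot, y to its left, z up, the work surface at z = 0. Lengths are in m, angles in rad, forces in N, time in s.
With the tool pointing down it reaches from about 0.225 to 0.725 m from the base axis. Payload 3.1 kg.
Tool frame: the origin (TCP) lies midway between the tips of the shut fingers; the grasp point (between the pads) lies 19 mm behind it; z points along the fingers, y is the line along which they close (so a half turn about z gives the same grasp; the last joint's range is limited). The gripper opens to 85 mm and grips with 20 to 120 N. Pads are 22 mm wide; open, the fingers measure 114 mm over their backs; the gripper's body (76 mm by 85 mm) begins 54 mm behind the grasp point. The pads swing forward as they close: fully open they stand 13 mm farther back than shut.
Start: joints at [1.04, 0.048, 0.099, 1.622, 0, 1.443], TCP at [0.206, 0.483, 0.208] pointing down, gripper open.
Joint ranges: [-2.91, 2.91], [-0.99, 1.94], [-1.21, 1.42], [-2.12, 2.29], [-1.49, 1.47], [-3.14, 3.14]. Speed limits (rad/s): [2.79, 2.79, 3.14, 3.14, 3.14, 3.14].

INTERFACE

Orientations are given as a unit quaternion [x, y, z, w].
In Python, from station import manip, imaging gives the robot as it stands.
- The arm moves only by the tool play_rows, never from a script. Its argument "rows" is a list of rows, each a list of 7 numbers: the shift along the tool's x, y, z in cm, then the turn, a rotation vector about the tool's x, y, z in degrees, then the opening, from -1 (shut) to 1 (fully open). A call has 1 to 12 rows; each row shifts and turns the commanded pose from where the row before left it, along the tool's axes as they then stand; what a row does not reach is not made up. A row lasts 1/12 s, in which the tool goes at most 41.7 mm and 7.16 degrees, less where a joint would pass 70% of its speed; a pose out of reach is approached as far as the arm can. A call with a gripper value outside its range is refused whole. The fingers move at their own pace and stop on an object; "grip_force" is the grip in N (left out, the last holds). Time passes only in rows, so rows that do not move let the fingers close. It gives the time, the measured TCP pose, the force, the opening and the grip force at its end, in the units of the state.
- manip.get_state(): the state, without advancing time (a new reading comes with each control period).
- imaging.camera(name): name is "side" or "top"; returns a dict with "pixels" (480x640x3 uint8, red, green, blue), "K" (3x3 intrinsics, pixels), "k1" (the pictures are not rectified: a ray, as slopes to the right and down, at radius r is drawn at 1 + k1 r^2 times it, then the intrinsics apply), "rvec" (rotation vector, rad) and "tvec" (3), from world to camera coordinates, as OpenCV has them. Camera axes: x right, y down, z forward; pixel columns grow to the right and rows downward; lengths in m; the calibration is good to about 2 mm. A picture is of the moment at which its call begins. There is no depth.
- manip.sign_off(): hands the job in; it is judged then, once.
The state is a dict: "clock": time; "qpos": joint angles; "qvel": joint speeds; "effort": joint torques, N m; "position": TCP position; "ee_rot": TCP orientation; "wrist_force": force on the tool from outside, world axes, zero at the start; "wrist_torque": the same for the moment, N m; "grip_width": finger opening in m; "finger_force": force on a finger pad.
Only numpy, scipy, OpenCV 4.12 (cv2) and the standard library are available. Lean on these libraries where they do the work, as an engineer would, in place of code of your own. Each camera call takes 0.05 s, during which the arm holds its last target. There are 200 camera calls.

## Working session

There is one attempt and no reset: what is moved stays moved. The work goes in short steps, Python scripts to look and compute and a tool call to move; the robot and the scene stay as the last step left them, time stands still between calls to the robot, and variables do not carry over. Pictures are saved under pics/ and viewed, at most 14 in all, crops included, and the job is handed in when it is done.

Besides the shell and the picture viewer there is one more tool, called after "Call:" as name(argument=value, ...) on one line, values as JSON. play_rows: Moves the arm, as the interface text tells. Its arguments: {"type":"object","properties":{"rows":{"type":"array","items":{"type":"array","items":{"type":"number"}}},"grip_force":{"type":"number"}},"required":["rows"]}

```bash
mkdir -p pics; ls; cat > h.py <<'E'
import numpy as np, cv2
from station import manip, imaging
from scipy.spatial.transform import Rotation as R
def cam(n):
    c=imaging.camera(n); c['K']=np.array(c['K'],float); c['Rm']=cv2.Rodrigues(np.array(c['rvec'],float))[0]; c['t']=np.array(c['tvec'],float).ravel(); return c
def save(c,f): cv2.imwrite('pics/'+f,cv2.cvtColor(c['pixels'],cv2.COLOR_RGB2BGR))
def ray(c,uv):
    K=c['K']; d=np.array([(uv[0]-K[0,2])/K[0,0],(uv[1]-K[1,2])/K[1,1]]); s=d.copy()
    for _ in range(30): s=d/(1+c['k1']*(s@s))
    o=-c['Rm'].T@c['t']; return o,c['Rm'].T@np.array([s[0],s[1],1])
def onz(c,uv,z):
    o,d=ray(c,uv); return o+d*(z-o[2])/d[2]
def proj(c,p):
    q=c['Rm']@np.array(p,float)+c['t']; s=q[:2]/q[2]; s=s*(1+c['k1']*(s@s)); return s*[c['K'][0,0],c['K'][1,1]]+[c['K'][0,2],c['K'][1,2]]
E
python3 - <<'E'
from h import *
for n in('top','side'):
    c=cam(n); save(c,n+'0.png'); print(n,c['K'].tolist(),c['k1'],(-c['Rm'].T@c['t']).round(3),c['Rm'].round(2).tolist())
print(manip.get_state())
E
```

```text
pics
top [[537.8821577223245, 0.0, 317.56784385157], [0.0, 537.8821577223245, 245.38747521215717], [0.0, 0.0, 1.0]] -0.02506629805935102 [ 0.259 -0.095  1.821] [[-0.02, -1.0, -0.01], [-0.99, 0.02, -0.11], [0.11, 0.0, -0.99]]
side [[434.2171747316932, 0.0, 319.0210976685695], [0.0, 434.2171747316932, 232.64804447950957], [0.0, 0.0, 1.0]] 0.020855064500959426 [0.255 0.912 0.761] [[-0.98, -0.2, -0.0], [-0.11, 0.55, -0.83], [0.16, -0.81, -0.56]]
{'clock': 0.1, 'qpos': array([1.04018460e+00, 4.86943184e-02, 9.77555231e-02, 1.62199153e+00,
       4.65174208e-05, 1.44299159e+00]), 'qvel': array([ 1.05857492e-03, -1.52655700e-03,  2.44910350e-03, -8.63945058e-04,
        3.49400169e-05,  8.85593111e-04]), 'effort': array([ 2.14911342e-03, -3.39851582e+01,  3.20935535e+01,  1.58491608e-02,
       -1.83752559e-04, -8.45195018e-06]), 'position': array([0.20549703, 0.48246448, 0.2065256 ]), 'ee_rot': array([ 2.00044564e-01,  9.79786218e-01, -1.00218249e-03, -3.66964676e-04]), 'wrist_force': array([-0.4529305 ,  0.16538731, -0.06956978]), 'wrist_torque': array([-0.01598092, -0.02526797,  0.00438488]), 'finger_force': 0.0, 'grip_width': 0.08533681065156906}
```

View pics/top0.png

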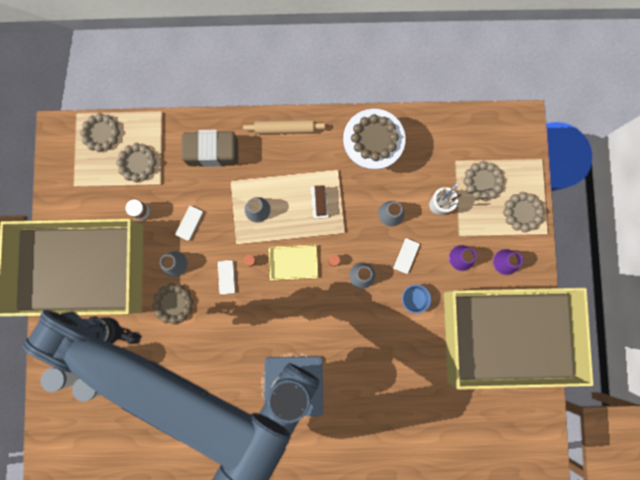

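View pics/side0.png

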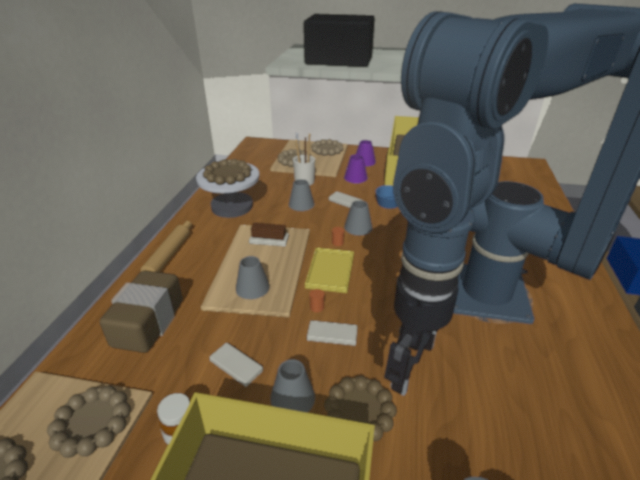

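The top view shows sleeve0 at (257,208) and bat0 with the block at (320,202). The loose sleeves are at (173,263), (391,212) and (361,274), and the loose bats at (190,222), (227,277) and (406,255). All six loose parts are present. The purple cones at right are look-alikes, and the side view agrees.

```bash
cat >> h.py <<'E'
def near(c,p,z,r=12):
    return proj(c,[p[0],p[1],z])
def comp(mask,uv):
    """contour of the mask component containing/nearest uv (upsampled x4), in pixel units"""
    cs,_=cv2.findContours(mask,cv2.RETR_EXTERNAL,cv2.CHAIN_APPROX_NONE)
    cs=[k for k in cs if cv2.contourArea(k)>600]
    k=max(cs,key=lambda k:cv2.pointPolygonTest(k,(float(uv[0]*4+1.5),float(uv[1]*4+1.5)),True))
    return (k[:,0,:].astype(float)-1.5)/4
def hsvf(c):
    im=cv2.resize(c['pixels'],None,fx=4,fy=4,interpolation=cv2.INTER_CUBIC)
    return cv2.cvtColor(im,cv2.COLOR_RGB2HSV),im
def rect(c,k,z):
    P=np.array([onz(c,q,z)[:2] for q in k])*1000
    (cx,cy),(w,h),a=cv2.minAreaRect(P.astype(np.float32))
    if w<h: w,h,a=h,w,a+90
    a=(a+90)%180-90
    return round(cx,1),round(cy,1),round(w,1),round(h,1),round(a,1)
def circ(c,k,z):
    P=np.array([onz(c,q,z)[:2] for q in k])*1000
    A=np.c_[2*P,np.ones(len(P))]; s=np.linalg.lstsq(A,(P**2).sum(1),rcond=None)[0]
    return s[:2].round(1),round(float(np.sqrt(s[2]+s[:2]@s[:2])),1)
E
python3 - <<'E'
from h import *
for n in('top','side'):
    c=cam(n); p=c['pixels']; H=cv2.cvtColor(p,cv2.COLOR_RGB2HSV)
    pts=dict(top=dict(bat=(190,222),bat2=(227,277),bat0e=(319,214),block=(320,196),sl=(386,216),sl2=(360,281),board=(290,225),tray=(293,262),wood=(330,160),sl0=(258,200)),
     side=dict(bat=(236,364),block=(267,231),sl=(252,285),board=(230,255),tray=(330,270),wood=(420,380)))[n]
    for k,(u,v) in pts.items(): print(n,k,p[v,u],H[v,u])
E
```

```text
top bat [243 243 239] [ 30   4 243]
top bat2 [243 243 239] [ 30   4 243]
top bat0e [89 64 53] [  9 103  89]
top block [103  70  53] [ 10 124 103]
top sl [124 131 136] [103  23 136]
top sl2 [119 126 131] [103  23 131]
top board [229 203 162] [ 18  75 229]
top tray [247 241 164] [ 28  86 247]
top wood [180 131  91] [ 13 126 180]
top sl0 [148 139 128] [ 17  34 148]
side bat [161 161 152] [ 30  14 161]
side block [82 56 37] [ 13 140  82]
side sl [108 114 115] [ 94  16 115]
side board [169 147 110] [ 19  89 169]
side tray [167 155  75] [ 26 140 167]
side wood [117  82  43] [ 16 161 117]
```

```bash
cat >> h.py <<'E'
def masks(c,top=True):
    H,im=hsvf(c); h,s,v=[H[...,i].astype(int) for i in range(3)]; r,g,b=[im[...,i].astype(int) for i in range(3)]
    f=lambda m:m.astype(np.uint8)*255
    return dict(bat=f((s<45)&(v>(185 if top else 125))),
      sleeve=f((r-b<18)&(v<185)&(v>30)&(s<90)), block=f((v<150 if top else v<115)&(r-b>20)), 
      tray=f((h>22)&(h<34)&(s>60)&(v>150)), board=f((s<104)&(v>175)))
E
python3 - <<'E'
from h import *
c=cam('top'); M=masks(c)
for n,uv in dict(A=(190,222),B=(227,277),C=(406,255)).items(): print('bat',n,rect(c,comp(M['bat'],uv),.014))
print('bat0 vis',rect(c,comp(M['bat'],(313,202)),.026),rect(c,comp(M['bat'],(327,202)),.026))
print('block',rect(c,comp(M['block'],(320,198)),.060))
print('tray',rect(c,comp(M['tray'],(293,262)),.016)); print('board',rect(c,comp(M['board'],(285,225)),.012))
for n,uv,z in(('0',(257,206),.012),('1',(173,264),0),('2',(391,212),0),('3',(361,274),0)):
    k=comp(M['sleeve'],uv); print('sl',n,circ(c,k,z),len(k))
cv2.imwrite('pics/m.png',np.hstack([cv2.resize(M['sleeve'][700:1250,580:1750],None,fx=.34,fy=.5),cv2.resize(M['block'][700:1250,580:1750],None,fx=.34,fy=.5)]))
s=cam('side'); N=masks(s,False)
for n,uv in dict(A=(236,364),B=(332,333),C=(345,200)).items(): print('side bat',n,rect(s,comp(N['bat'],uv),.014))
for n,uv in dict(s0=(252,285),s1=(293,385),s2=(301,200),s3=(358,220)).items():
    k=comp(N['sleeve'],uv); print(n,k.min(0),k.max(0))
E
```

```text
bat A (550.7, 351.5, 112.0, 51.4, -25.9)
bat B (363.8, 224.7, 112.4, 51.7, 3.2)
bat C (423.2, -384.1, 112.7, 52.0, -24.0)
bat0 vis (604.6, -78.7, 120.2, 47.9, 24.4) (604.6, -78.7, 120.2, 47.9, 24.4)
block (611.1, -118.7, 98.7, 73.8, 1.4)
tray (408.8, -3.0, 163.2, 111.5, -88.5)
board (600.3, 15.8, 374.0, 225.1, -85.2)
sl 0 (array([591.4, 116.4]), 37.9) 403
sl 1 (array([413.2, 405.8]), 44.4) 298
sl 2 (array([ 570.8, -340.4]), 38.6) 423
sl 3 (array([ 360.8, -235. ]), 42.7) 291
side bat A (550.0, 353.1, 116.3, 55.3, -25.8)
side bat B (364.5, 227.9, 110.1, 61.1, 3.7)
side bat C (431.9, -380.9, 101.0, 66.4, -24.4)
s0 [235.875 256.125] [268.375 298.375]
s1 [270.375 358.875] [314.375 410.875]
s2 [289.125 154.125] [314.125 210.125]
s3 [329.375 192.125] [371.625 234.375]
```

View pics/m.png

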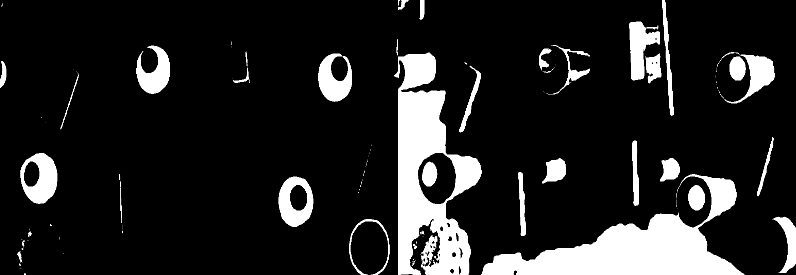

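The mask picture shows clean rings for the sleeves; two have open rims that need hulls. The block's mask is patchy, so I'll zoom in there.

```bash
python3 - <<'E'
from h import *
c=cam('top'); M=masks(c)
H,im=hsvf(c); 
s=cam('side'); 
a=cv2.resize(c['pixels'][165:250,225:350],None,fx=5,fy=5,interpolation=cv2.INTER_CUBIC)
b=cv2.resize(s['pixels'][200:285,205:325],None,fx=5,fy=5,interpolation=cv2.INTER_CUBIC)
cv2.imwrite('pics/z.png',cv2.resize(cv2.cvtColor(np.hstack([a[:, 200:], b[:,:375]]),cv2.COLOR_RGB2BGR),(800,425)))
for n,uv,z in(('0',(257,206),.012),('1',(173,264),0),('2',(391,212),0),('3',(361,274),0)):
    k=comp(M['sleeve'],uv); k=cv2.convexHull(k.astype(np.float32))[:,0]
    P=np.array([onz(c,q,z)[:2] for q in k],np.float32)*1000
    x,y,w,h=cv2.boundingRect(P); (e,r)=cv2.minEnclosingCircle(P)
    print(n,e,r,(P.min(0)+P.max(0))/2,P.max(0)-P.min(0),cv2.fitEllipse(P))
E
```

```text
0 (592.2879638671875, 116.9354476928711) 43.14912033081055 [592.0899  116.77553] [83.226685 84.65982 ] ((592.1393432617188, 116.84685516357422), (83.54002380371094, 85.99054718017578), 0.7118095755577087)
1 (412.9123840332031, 407.24859619140625) 47.919307708740234 [412.52032 406.1712 ] [86.33731 93.45282] ((413.35467529296875, 405.74853515625), (86.21794128417969, 94.14781951904297), 163.42942810058594)
2 (572.6755981445312, -340.9949951171875) 44.36353302001953 [ 570.8667  -340.24014] [83.46295 85.99225] ((571.681884765625, -340.9772033691406), (84.70082092285156, 87.74189758300781), 22.439659118652344)
3 (360.68670654296875, -234.61265563964844) 44.2346305847168 [ 360.34555 -235.42603] [84.79877  86.531845] ((360.7030334472656, -234.9957733154297), (85.08563232421875, 87.71961212158203), 19.164159774780273)
```

View pics/z.png

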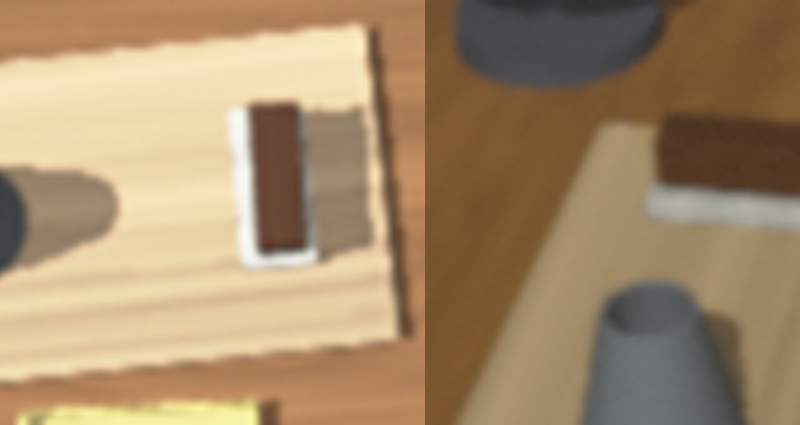

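The zoom shows the block on bat0 with a white strip of bat visible at left and below. Its shadow, to the right, was spoiling the mask, so I'll tighten the threshold.

```bash
cat >> h.py <<'E'
def blockmask(c,lim=125):
    H,im=hsvf(c); return ((H[...,2]<lim)&(H[...,1]>85)).astype(np.uint8)*255
def go(x,y,z,yaw,st=None):
    """shift needed (cm, tool axes after the turn) to TCP x,y,z (m), tool-y direction yaw (deg, world, mod 180); tool down"""
    st=st or manip.get_state(); Rm=R.from_quat(st['ee_rot']); ty=Rm.as_matrix()[:,1]
    cur=np.degrees(np.arctan2(ty[1],ty[0])); d=(yaw-cur+90)%180-90
    a=np.radians(cur+d); Y=np.array([np.cos(a),np.sin(a),0]); Z=np.array([0,0,-1.]); X=np.cross(Y,Z)
    T=np.c_[X,Y,Z]; e=np.array([x,y,z])-st['position']
    rv=(Rm.inv()*R.from_matrix(T)).as_rotvec(degrees=True)
    print('turn',rv.round(1),'shift cm',(T.T@e*100).round(2),'| q6',round(st['qpos'][5],2),'pos',(st['position']*1000).round(1),'t',round(st['clock'],2),'F',st['wrist_force'].round(1),'w',round(st['grip_width']*1000,1),'ff',round(st['finger_force'],1))
E
python3 - <<'E'
from h import *
c=cam('top')
for L in(115,125):
    k=comp(blockmask(c,L),(320,200)); print(rect(c,k,.060),cv2.contourArea((k*4).astype(np.float32)))
go(.609,-.105,.30,96)
E
```

```text
(610.0, -98.9, 95.3, 28.7, 2.5) 3619.0
(610.3, -98.7, 96.0, 28.8, 2.3) 3665.5
turn [ -0.   -0.  -29.1] shift cm [-33.96 -62.69  -9.25] | q6 1.44 pos [205.8 482.9 207.5] t 0.45 F [ 1.5  0.2 -0.9] w 85.4 ff 0.0
```

```bash
python3 -c "
from h import *
go(.609,-.0985,.16,92.4)"
```

```text
turn [ -0.   -0.  -25.5] shift cm [-37.85 -59.78   4.75] | q6 1.44 pos [205.8 482.9 207.5] t 0.45 F [ 1.5  0.2 -0.9] w 85.4 ff 0.0
```

Call:
play_rows(rows=[[0, 0, 0, 0, 0, -5.1, 1], [0, 0, 0, 0, 0, -5.1, 1], [0, 0, 0, 0, 0, -5.1, 1], [0, 0, 0, 0, 0, -5.1, 1], [0, 0, 0, 0, 0, -5.1, 1], [-1.9, -3, 0, 0, 0, 0, 1], [-1.9, -3, 0, 0, 0, 0, 1], [-1.9, -3, 0, 0, 0, 0, 1], [-1.9, -3, 0, 0, 0, 0, 1], [-1.9, -3, 0, 0, 0, 0, 1], [-1.9, -3, 0, 0, 0, 0, 1], [-1.9, -3, 0, 0, 0, 0, 1]])

```text
clock: 1.45
position: [0.3482, 0.2774, 0.2079]
ee_rot: [-0.021, 1.0, 0.0, 0.0]
wrist_force: [0.8, 1.2, 0.7]
grip_width: 0.0855
finger_force: 0.0
```

Call:
play_rows(rows=[[-1.9, -3, 0.2, 0, 0, 0, 1], [-1.9, -3, 0.2, 0, 0, 0, 1], [-1.9, -3, 0.2, 0, 0, 0, 1], [-1.9, -3, 0.2, 0, 0, 0, 1], [-1.9, -3, 0.2, 0, 0, 0, 1], [-1.9, -3, 0.2, 0, 0, 0, 1], [-1.9, -3, 0.2, 0, 0, 0, 1], [-1.9, -3, 0.2, 0, 0, 0, 1], [-1.9, -3, 0.2, 0, 0, 0, 1], [-1.9, -3, 0.2, 0, 0, 0, 1], [0, 0, 0, 0, 0, 0, 1]])

```text
clock: 2.37
position: [0.5527, -0.0183, 0.1858]
ee_rot: [-0.018, 1.0, -0.001, 0.0]
wrist_force: [-0.2, 0.2, -0.8]
grip_width: 0.0853
finger_force: 0.0
```

```bash
python3 -c "
from h import *
go(.609,-.0985,.029,92.4)"
```

```text
turn [-0.2  0.  -0.3] shift cm [-5.29 -8.24 15.68] | q6 -0.19 pos [552.7 -18.3 185.8] t 2.37 F [-0.2  0.2 -0.8] w 85.3 ff 0.0
```

Call:
play_rows(rows=[[-1.8, -2.75, 1, 0, 0, 0, 1], [-1.8, -2.75, 1, 0, 0, 0, 1], [-1.7, -2.75, 1, 0, 0, 0, 1], [0, 0, 0, 0, 0, 0, 1], [0, 0, 3, 0, 0, 0, 1], [0, 0, 3, 0, 0, 0, 1], [0, 0, 2.7, 0, 0, 0, 1], [0, 0, 0, 0, 0, 0, 1], [0, 0, 0, 0, 0, 0, 1]])

```text
clock: 3.12
position: [0.6043, -0.0921, 0.0687]
ee_rot: [-0.021, 1.0, 0.001, -0.003]
wrist_force: [0.3, -0.2, 0.7]
grip_width: 0.0853
finger_force: 0.0
```

```bash
python3 -c "
from h import *
go(.609,-.0985,.029,92.4)
s=cam('side');a=cv2.resize(s['pixels'][150:300,190:390],(800,600),interpolation=cv2.INTER_CUBIC);cv2.imwrite('pics/b1.png',a[...,::-1])"
```

```text
turn [ 0.1 -0.3  0. ] shift cm [-0.45 -0.66  3.97] | q6 -0.3 pos [604.3 -92.1  68.7] t 3.12 F [ 0.3 -0.2  0.7] w 85.3 ff 0.0
```

View pics/b1.png

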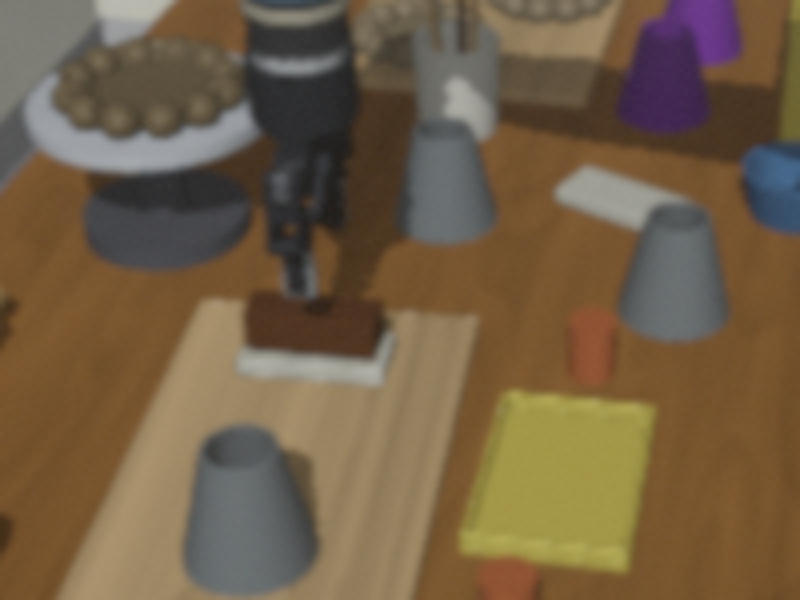

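The side view shows the open gripper above the block at about (310,290) in the crop, with nothing disturbed. Next: down, grip and lift.

Call:
play_rows(rows=[[-0.45, -0.6, 1, 0, 0, 0, 1], [0, 0, 1.5, 0, 0, 0, 1], [0, 0, 1.5, 0, 0, 0, 1], [0, 0, 0, 0, 0, 0, 1], [0, 0, 0, 0, 0, 0, -1], [0, 0, 0, 0, 0, 0, -1], [0, 0, 0, 0, 0, 0, -1], [0, 0, 0, 0, 0, 0, -1], [0, 0, 0, 0, 0, 0, -1], [0, 0, 0, 0, 0, 0, -1], [0, 0, 0, 0, 0, 0, -1], [0, 0, 0, 0, 0, 0, -1]], grip_force=40)

```text
clock: 4.17
position: [0.6127, -0.0993, 0.0326]
ee_rot: [-0.021, 1.0, -0.001, 0.002]
wrist_force: [-0.2, -0.7, 6.0]
grip_width: 0.0339
finger_force: 40.2
```

```bash
python3 -c "
from h import *
go(.609,-.0985,.029,92.4)"
```

```text
turn [-0.1  0.2  0. ] shift cm [0.36 0.1  0.36] | q6 -0.31 pos [612.7 -99.3  32.6] t 4.17 F [-0.2 -0.7  6. ] w 33.9 ff 40.2
```

Call:
play_rows(rows=[[0, 0, -1, 0, 0, 0, -1], [0, 0, -2, 0, 0, 0, -1], [0, 0, -3, 0, 0, 0, -1], [0, 0, -3, 0, 0, 0, -1], [0, 0, 0, 0, 0, 0, -1]])

```text
clock: 4.58
position: [0.6147, -0.0998, 0.1282]
ee_rot: [-0.021, 1.0, -0.002, 0.005]
wrist_force: [0.5, -1.0, 0.4]
grip_width: 0.0335
finger_force: 40.0
```

```bash
python3 -c "
from h import *
go(.4088,-.003,.09,1.5)
c=cam('top');s=cam('side')
M=masks(c); print('bat0',rect(c,comp(M['bat'],(320,203)),.026))
N=masks(s,False); print(rect(s,comp(N['bat'],(268,238)),.026))
b=s['pixels'][130:280,200:400];cv2.imwrite('pics/b2.png',cv2.resize(b,(800,600),interpolation=cv2.INTER_CUBIC)[...,::-1])"
```

```text
turn [ -0.6   0.3 -89.1] shift cm [-10.22  20.33   3.82] | q6 -0.31 pos [614.7 -99.8 128.2] t 4.58 F [ 0.5 -1.   0.4] w 33.5 ff 40.0
bat0 (829.0, -287.2, 216.0, 213.4, -4.2)
(610.7, -88.1, 111.4, 67.3, 4.3)
```

View pics/b2.png

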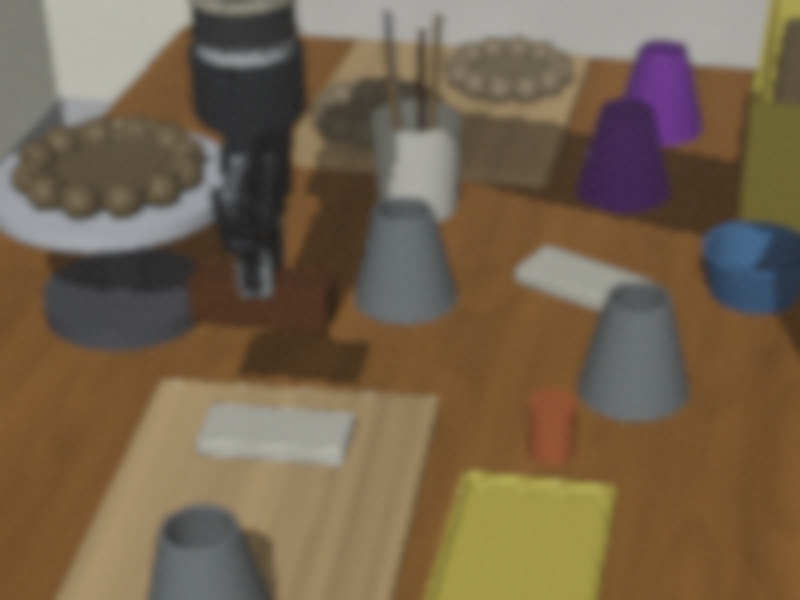

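The block hangs level in the gripper at about (260,290) in the crop, and bat0 was left lying at (275,435). Now I turn it and carry it to the tray.

Call:
play_rows(rows=[[0, 0, 0, 0, 0, -6, -1], [0, 0, 0, 0, 0, -6, -1], [0, 0, 0, 0, 0, -6, -1], [0, 0, 0, 0, 0, -6, -1], [0, 0, 0, 0, 0, -6, -1], [0, 0, 0, 0, 0, -6, -1], [0, 0, 0, 0, 0, -6, -1], [0, 0, 0, 0, 0, -6, -1], [0, 0, 0, 0, 0, -6, -1], [0, 0, 0, 0, 0, -6, -1], [0, 0, 0, 0, 0, -6, -1], [0, 0, 0, 0, 0, -6, -1]])

```text
clock: 5.68
position: [0.6095, -0.0984, 0.1178]
ee_rot: [-0.607, 0.795, 0.002, -0.002]
wrist_force: [0.2, -0.3, -1.1]
grip_width: 0.0335
finger_force: 40.0
```

Call:
play_rows(rows=[[0, 0, 0, 0, 0, -6, -1], [0, 0, 0, 0, 0, -6, -1], [0, 0, 0, 0, 0, -5, -1], [-1.3, 2.5, 0.4, 0, 0, 0, -1], [-1.3, 2.5, 0.4, 0, 0, 0, -1], [-1.3, 2.5, 0.4, 0, 0, 0, -1], [-1.3, 2.5, 0.4, 0, 0, 0, -1], [-1.3, 2.5, 0.4, 0, 0, 0, -1], [-1.3, 2.5, 0.4, 0, 0, 0, -1], [-1.3, 2.5, 0.4, 0, 0, 0, -1], [-1.3, 2.5, 0.4, 0, 0, 0, -1], [0, 0, 0, 0, 0, 0, -1]])

```text
clock: 6.68
position: [0.4003, 0.0028, 0.0838]
ee_rot: [0.716, -0.698, -0.006, 0.003]
wrist_force: [0.6, 0.3, -1.6]
grip_width: 0.0337
finger_force: 40.1
```

```bash
python3 -c "
from h import *
go(.4088,-.003,.014,1.5)"
```

```text
turn [0.7 0.2 0. ] shift cm [ 0.6  -0.83  6.98] | q6 -1.76 pos [400.3   2.8  83.8] t 6.68 F [ 0.6  0.3 -1.6] w 33.7 ff 40.1
```

Call:
play_rows(rows=[[0.6, -0.8, 2, 0.7, 0.2, 0, -1], [0, 0, 2, 0, 0, 0, -1], [0, 0, 1, 0, 0, 0, -1], [0, 0, 0, 0, 0, 0, -1], [0, 0, 0, 0, 0, 0, -1]])

```text
clock: 7.1
position: [0.4157, -0.0056, 0.0372]
ee_rot: [0.716, -0.698, 0.004, -0.002]
wrist_force: [-0.2, 0.5, -0.5]
grip_width: 0.0341
finger_force: 40.1
```

```bash
python3 -c "
from h import *
go(.4088,-.003,.014,1.5)"
```

```text
turn [-0.5 -0.2 -0.1] shift cm [-0.27  0.69  2.32] | q6 -1.77 pos [415.7  -5.6  37.2] t 7.1 F [-0.2  0.5 -0.5] w 34.1 ff 40.1
```

Call:
play_rows(rows=[[-0.2, 0.6, 1, 0, 0, 0, -1], [0, 0, 0.6, 0, 0, 0, -1], [0, 0, 0.3, 0, 0, 0, -1], [0, 0, 0, 0, 0, 0, -1], [0, 0, 0, 0, 0, 0, -1], [0, 0, 0, 0, 0, 0, -1]])

```text
clock: 7.6
position: [0.4121, -0.0042, 0.0202]
ee_rot: [0.716, -0.698, 0.006, -0.003]
wrist_force: [0.2, -0.0, -0.6]
grip_width: 0.0341
finger_force: 40.1
```

```bash
python3 -c "
from h import *
go(.4088,-.003,.012,1.5)"
```

```text
turn [-0.8 -0.2 -0.1] shift cm [-0.13  0.33  0.82] | q6 -1.77 pos [412.1  -4.2  20.2] t 7.6 F [ 0.2 -0.  -0.6] w 34.1 ff 40.1
```

Call:
play_rows(rows=[[0, 0, 0.3, -0.8, -0.2, 0, -1], [0, 0, 0.3, 0, 0, 0, -1], [0, 0, 0.2, 0, 0, 0, -1], [0, 0, 0, 0, 0, 0, -1], [0, 0, 0, 0, 0, 0, -1], [0, 0, 0, 0, 0, 0, -1]])

```text
clock: 8.1
position: [0.4114, -0.004, 0.0114]
ee_rot: [0.716, -0.698, -0.001, 0.001]
wrist_force: [0.9, 0.8, -1.2]
grip_width: 0.0335
finger_force: 40.1
```

```bash
python3 -c "
from h import *
go(.4088,-.003,.012,1.5)"
```

```text
turn [ 0.1  0.  -0.1] shift cm [-0.11  0.25 -0.06] | q6 -1.77 pos [411.4  -4.   11.4] t 8.1 F [ 0.9  0.8 -1.2] w 33.5 ff 40.1
```

Call:
play_rows(rows=[[0, 0, 0.15, 0, 0, 0, -1], [0, 0, 0.15, 0, 0, 0, -1], [0, 0, 0, 0, 0, 0, -1], [0, 0, 0, 0, 0, 0, -1]])

```text
clock: 8.43
position: [0.4118, -0.0041, 0.0105]
ee_rot: [0.716, -0.698, -0.0, 0.0]
wrist_force: [-4.3, 1.3, 8.9]
grip_width: 0.034
finger_force: 41.4
```

```bash
python3 -c "
from h import *
go(.4088,-.003,.012,1.5)"
```

```text
turn [ 0.  -0.  -0.1] shift cm [-0.12  0.29 -0.15] | q6 -1.77 pos [411.8  -4.1  10.5] t 8.43 F [-4.3  1.3  8.9] w 34.0 ff 41.4
```

Call:
play_rows(rows=[[0, 0, -0.1, 0, 0, 0, -1], [0, 0, 0, 0, 0, 0, 0.3], [0, 0, 0, 0, 0, 0, 0.3], [0, 0, 0, 0, 0, 0, 0.3], [0, 0, 0, 0, 0, 0, 0.3], [0, 0, -2, 0, 0, 0, 0.3], [0, 0, -3, 0, 0, 0, 0.3], [0, 0, -3, 0, 0, 0, 1], [0, 0, -3, 0, 0, 0, 1], [0, 0, -1, 0, 0, 0, 1], [0, 0, 0, 0, 0, 0, 1], [0, 0, 0, 0, 0, 0, 1]])

```text
clock: 9.43
position: [0.4119, -0.0041, 0.1293]
ee_rot: [0.716, -0.698, -0.0, 0.0]
wrist_force: [-0.6, 0.7, -0.8]
grip_width: 0.0855
finger_force: 0.0
```

```bash
python3 -c "
from h import *
c=cam('top');s=cam('side');save(c,'t1.png')
M=masks(c);N=masks(s,False)
for n,p in dict(A=(.5507,.3515,.014),B=(.3638,.2247,.014),C=(.423,-.384,.014),b0=(.6107,-.095,.026)).items():
  for cc,m in((c,M),(s,N)):
    try: print(n,rect(cc,comp(m['bat'],proj(cc,p)),p[2]))
    except Exception as e: print(n,e)
go(.3640,.2255,.10,93.2)"
```

```text
A (550.7, 351.5, 112.2, 51.5, -25.6)
A (550.5, 353.1, 115.4, 54.5, -26.1)
B (363.8, 224.6, 112.6, 51.8, 3.2)
B (364.6, 227.9, 109.8, 61.0, 3.6)
C (402.1, -374.6, 66.5, 52.4, -23.8)
C (624.5, -599.5, 248.2, 89.8, -78.1)
b0 (611.7, -94.6, 114.5, 54.6, 3.9)
b0 (610.5, -88.4, 111.5, 66.7, 3.7)
turn [ 0.3 -0.2 88.2] shift cm [ 3.35 23.15  2.74] | q6 -1.77 pos [410.4  -3.8 127.4] t 9.53 F [-0.3  0.   0.3] w 85.1 ff 0.0
```

View pics/t1.png

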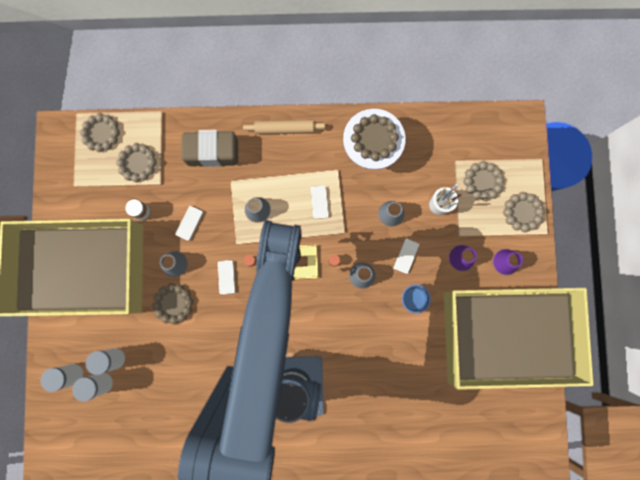

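Top view: the gripper is over the tray with the block in the yellow tray beneath it. bat0 is bare at (320,202), with bats A at (190,222) and B at (227,277). I'll fetch bat B.

Call:
play_rows(rows=[[0, 0, 0, 0, 0, 6, 1], [0, 0, 0, 0, 0, 6, 1], [0, 0, 0, 0, 0, 6, 1], [0, 0, 0, 0, 0, 6, 1], [0, 0, 0, 0, 0, 6, 1], [0, 0, 0, 0, 0, 6, 1], [0, 0, 0, 0, 0, 6, 1], [0, 0, 0, 0, 0, 6, 1], [0, 0, 0, 0, 0, 6, 1], [0, 0, 0, 0, 0, 6, 1], [0, 0, 0, 0, 0, 6, 1], [0, 0, 0, 0, 0, 6, 1]])

```text
clock: 10.53
position: [0.41, -0.0037, 0.1269]
ee_rot: [-0.166, 0.986, 0.001, -0.003]
wrist_force: [-0.8, -0.2, -0.5]
grip_width: 0.0853
finger_force: 0.0
```

Call:
play_rows(rows=[[0, 0, 0, 0, 0, 6, 1], [0, 0, 0, 0, 0, 6, 1], [0, 0, 0, 0, 0, 4, 1], [0.4, 2.9, 0.3, 0, 0, 0, 1], [0.4, 2.9, 0.3, 0, 0, 0, 1], [0.4, 2.9, 0.3, 0, 0, 0, 1], [0.4, 2.9, 0.3, 0, 0, 0, 1], [0.4, 2.9, 0.3, 0, 0, 0, 1], [0.4, 2.9, 0.3, 0, 0, 0, 1], [0.4, 2.9, 0.3, 0, 0, 0, 1], [0.5, 2.9, 0.3, 0, 0, 0, 1], [0, 0, 3, 0, 0, 0, 1]])

```text
clock: 11.53
position: [0.3661, 0.2309, 0.078]
ee_rot: [-0.033, 0.999, 0.003, 0.002]
wrist_force: [1.1, 0.3, 0.8]
grip_width: 0.0855
finger_force: 0.0
```

Call:
play_rows(rows=[[0, 0, 0, 0, 0, 0, 1], [0, 0, 0, 0, 0, 0, 1], [0, 0, 0, 0, 0, 0, 1]])

```text
clock: 11.78
position: [0.364, 0.2248, 0.0748]
ee_rot: [-0.03, 1.0, -0.001, -0.002]
wrist_force: [0.3, -0.4, 0.6]
grip_width: 0.0854
finger_force: 0.0
```

```bash
python3 -c "
from h import *
go(.3640,.2255,.001,93.2)"
```

```text
turn [-0.1 -0.2  0.2] shift cm [-0.    0.07  7.38] | q6 0.34 pos [364.  224.8  74.8] t 11.78 F [ 0.3 -0.4  0.6] w 85.4 ff 0.0
```

Call:
play_rows(rows=[[0, 0, 2.5, 0, 0, 0, 1], [0, 0, 2.5, 0, 0, 0, 1], [0, 0, 1.5, 0, 0, 0, 1], [0, 0, 0.8, 0, 0, 0, 1], [0, 0, 0, 0, 0, 0, 1], [0, 0, 0, 0, 0, 0, 1], [0, 0, 0, 0, 0, 0, -1], [0, 0, 0, 0, 0, 0, -1], [0, 0, 0, 0, 0, 0, -1], [0, 0, 0, 0, 0, 0, -1], [0, 0, 0, 0, 0, 0, -1], [0, 0, 0, 0, 0, 0, -1]], grip_force=40)

```text
clock: 12.78
position: [0.3648, 0.2257, 0.0029]
ee_rot: [-0.03, 1.0, 0.0, -0.001]
wrist_force: [0.2, 0.1, -0.5]
grip_width: 0.0117
finger_force: 0.0
```

```bash
python3 -c "
from h import *
go(.3640,.2255,.001,93.2)"
```

```text
turn [ 0.  -0.1  0.2] shift cm [ 0.08 -0.02  0.19] | q6 0.34 pos [364.8 225.7   2.9] t 12.78 F [ 0.2  0.1 -0.5] w 11.7 ff 0.0
```

```bash
python3 -c "
from h import *
s=cam('side');b=s['pixels'][230:380,270:470];cv2.imwrite('pics/b3.png',cv2.resize(b,(800,600),interpolation=cv2.INTER_CUBIC)[...,::-1])"
```

```text
(no output)
```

View pics/b3.png

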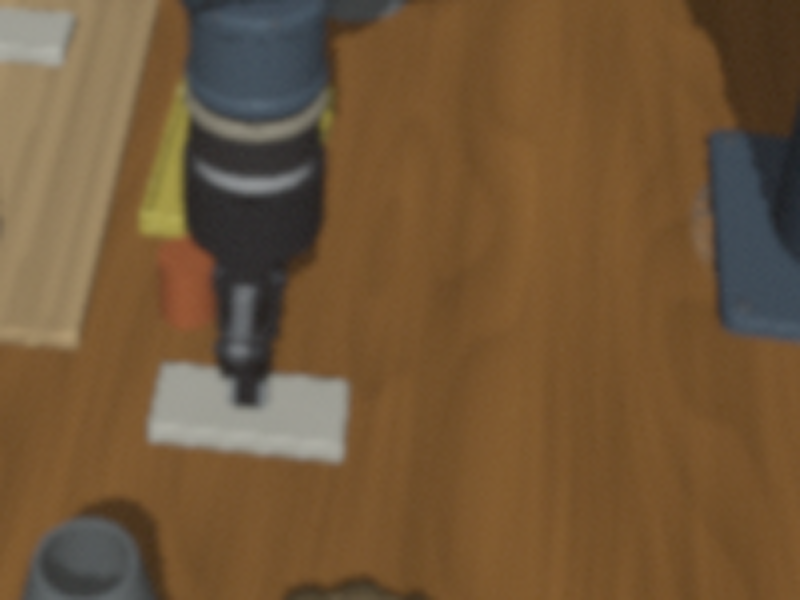

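The picture shows the shut fingers at (247,400) above the bat, which hasn't moved. They closed over it. I'll check the tip height.

```bash
python3 -c "
from h import *
s=cam('side')
for z in(0,.005,.01,.014,.02,.025): print(z,onz(s,(331.75,331.2),z).round(4), proj(s,(.3648,.2257,z)).round(1))
go(.3640,.2255,.001,93.2)
print(rect(s,comp(masks(s,False)['bat'],(350,340)),.014))"
```

```text
0 [0.3673 0.2121 0.    ] [331.8 335.7]
0.005 [0.3666 0.2167 0.005 ] [331.8 334.2]
0.01 [0.3658 0.2213 0.01  ] [331.9 332.7]
0.014 [0.3652 0.225  0.014 ] [331.9 331.5]
0.02 [0.3644 0.2305 0.02  ] [331.9 329.6]
0.025 [0.3636 0.2351 0.025 ] [332.  328.1]
turn [ 0.  -0.1  0.2] shift cm [ 0.07 -0.01  0.17] | q6 0.34 pos [364.7 225.6   2.7] t 12.88 F [-0.   0.5  0.1] w 0.2 ff 0.0
(364.5, 227.9, 109.9, 60.9, 3.3)
```

Call:
play_rows(rows=[[0, 0, -0.5, 0, 0, 0, 1], [0, 0, 0, 0, 0, 0, 1], [0, 0, 0, 0, 0, 0, 1], [0, 0, 0, 0, 0, 0, 1], [0, 0, 0, 0, 0, 0, 1]])

```text
clock: 13.3
position: [0.3646, 0.2256, 0.0076]
ee_rot: [-0.03, 1.0, -0.0, -0.001]
wrist_force: [0.4, 0.6, 0.2]
grip_width: 0.0607
finger_force: 0.0
```

```bash
python3 -c "
from h import *
s=cam('side')
for lab,x,ys,uv in(('b1 tcp.0687',.6043,(-.0496,-.035),(266.25,223.75)),('b2 tcp.1282',.6147,(-.083,-.0685),(263.75,204.5)),('shut tcp.0027',.3647,(.2256,.2401),(331.75,331.2))):
  for y in ys:
    o,d=ray(s,uv); t=(y-o[1])/d[1]; print(lab,y,(o+d*t).round(4))
"
```

```text
b1 tcp.0687 -0.0496 [ 0.5997 -0.0496  0.1024]
b1 tcp.0687 -0.035 [ 0.5944 -0.035   0.1124]
b2 tcp.1282 -0.083 [ 0.6142 -0.083   0.1433]
b2 tcp.1282 -0.0685 [ 0.609  -0.0685  0.1523]
shut tcp.0027 0.2256 [0.3651 0.2256 0.0146]
shut tcp.0027 0.2401 [0.3628 0.2401 0.0304]
```

Call:
play_rows(rows=[[0, 0, 0.8, 0, 0, 0, 1], [0, 0, 0.8, 0, 0, 0, 1], [0, 0, 0, 0, 0, 0, 1], [0, 0, 0, 0, 0, 0, 0.4], [0, 0, 0, 0, 0, 0, 0.4], [0, 0, 0, 0, 0, 0, 0.4], [0, 0, 0, 0, 0, 0, 0.4]])

```text
clock: 13.93
position: [0.3649, 0.2257, -0.0081]
ee_rot: [-0.03, 1.0, 0.0, -0.001]
wrist_force: [-0.1, 0.3, -0.3]
grip_width: 0.0595
finger_force: 0.0
```

```bash
python3 -c "
from h import *
go(.3640,.2255,-.008,93.2)
s=cam('side');b=s['pixels'][265:365,290:423];cv2.imwrite('pics/b4.png',cv2.resize(b,(798,600),interpolation=cv2.INTER_CUBIC)[...,::-1])"
```

```text
turn [ 0.  -0.1  0.2] shift cm [ 0.09 -0.02 -0.01] | q6 0.34 pos [364.9 225.7  -8.1] t 13.93 F [-0.1  0.3 -0.3] w 59.5 ff 0.0
```

View pics/b4.png

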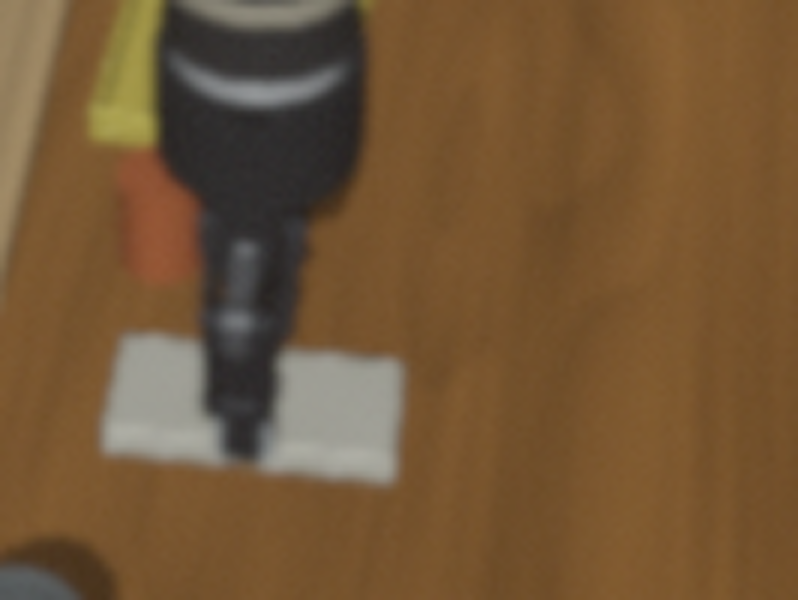

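The near finger now stands in front of the bat's front face, with its tip at (240,458) in the crop. Closing.

Call:
play_rows(rows=[[0, 0, 0, 0, 0, 0, -1], [0, 0, 0, 0, 0, 0, -1], [0, 0, 0, 0, 0, 0, -1], [0, 0, 0, 0, 0, 0, -1]])

```text
clock: 14.32
position: [0.3647, 0.2256, -0.0083]
ee_rot: [-0.03, 1.0, 0.0, -0.001]
wrist_force: [1.0, 0.3, 0.2]
grip_width: 0.0112
finger_force: 0.0
```

```bash
python3 -c "
from h import *
s=cam('side')
for y in(.2555,.262,.27):
    o,d=ray(s,(330,341.3)); t=(y-o[1])/d[1]; print(y,(o+d*t).round(4))
go(.3640,.2255,-.008,93.2)"
```

```text
0.2555 [0.3638 0.2555 0.0142]
0.262 [0.3628 0.262  0.0216]
0.27 [0.3614 0.27   0.0307]
turn [ 0.  -0.1  0.2] shift cm [ 0.07 -0.01 -0.03] | q6 0.34 pos [364.7 225.6  -8.3] t 14.37 F [ 0.2  0.3 -0.7] w 4.0 ff 0.0
```

Call:
play_rows(rows=[[0, 0, -3, 0, 0, 0, -1], [0, 0, -3, 0, 0, 0, -1], [0, 0, -3, 0, 0, 0, -1], [0, 0, 0, 0, 0, 0, -1], [0, 0, 0, 0, 0, 0, -1], [0, 0, 0, 0, 0, 0, -1]])

```text
clock: 14.87
position: [0.3647, 0.2255, 0.0813]
ee_rot: [-0.03, 1.0, -0.0, -0.001]
wrist_force: [-0.7, -0.9, -0.3]
grip_width: -0.0004
finger_force: 0.0
```

```bash
python3 -c "
from h import *
st=manip.get_state();print(st['position'],R.from_quat(st['ee_rot']).as_matrix().round(3).tolist())
s=cam('side');x,y,z=st['position']
for d in(0,.012,.019,.03): print(d,proj(s,(x,y,z+d)).round(1))
print(rect(s,comp(masks(s,False)['bat'],(350,340)),.014))
b=s['pixels'][225:350,270:437];cv2.imwrite('pics/b5.png',cv2.resize(b,(800,600),interpolation=cv2.INTER_CUBIC)[...,::-1])"
```

```text
[0.36469536 0.22554428 0.08134738] [[-0.998, -0.06, -0.002], [-0.06, 0.998, -0.0], [0.002, 0.0, -1.0]]
0 [332.4 310. ]
0.012 [332.5 306. ]
0.019 [332.5 303.7]
0.03 [332.6 299.9]
(364.5, 227.8, 109.9, 61.1, 3.4)
```

View pics/b5.png

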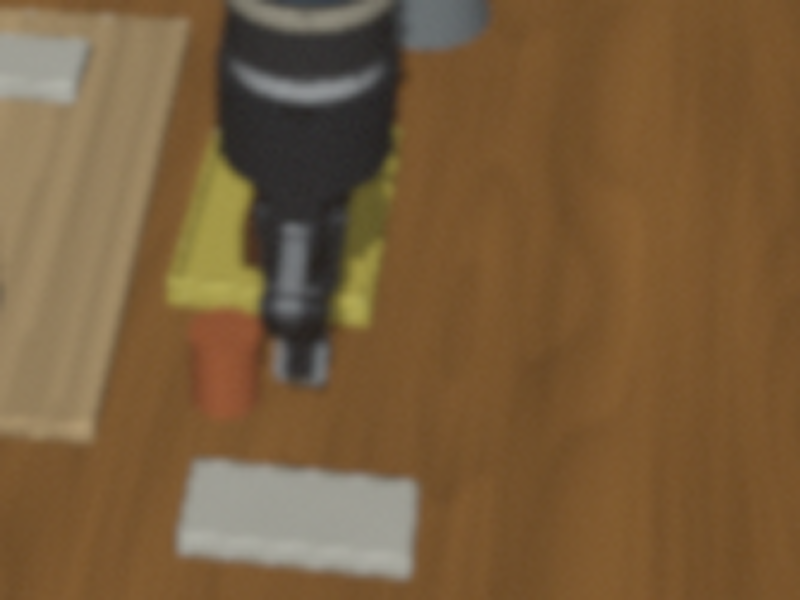

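The tip at (300,385) in the crop lies about 20 mm or more above the reported TCP, so I have to command lower. I'll make a guarded descent with force checks.

Call:
play_rows(rows=[[0, 0, 3, 0, 0, 0, 0.6], [0, 0, 3, 0, 0, 0, 0.6], [0, 0, 2, 0, 0, 0, 0.6], [0, 0, 1, 0, 0, 0, 0.6], [0, 0, 0.4, 0, 0, 0, 0.6], [0, 0, 0.4, 0, 0, 0, 0.6], [0, 0, 0, 0, 0, 0, 0.6], [0, 0, 0, 0, 0, 0, 0.6]])

```text
clock: 15.58
position: [0.3643, 0.2254, -0.0168]
ee_rot: [-0.03, 1.0, -0.0, -0.001]
wrist_force: [-0.0, -0.0, -0.6]
grip_width: 0.0681
finger_force: 0.0
```

Call:
play_rows(rows=[[0, 0, 0.2, 0, 0, 0, 0.6], [0, 0, 0.2, 0, 0, 0, 0.6], [0, 0, 0, 0, 0, 0, 0.6], [0, 0, 0, 0, 0, 0, -1], [0, 0, 0, 0, 0, 0, -1], [0, 0, 0, 0, 0, 0, -1], [0, 0, 0, 0, 0, 0, -1]])

```text
clock: 16.17
position: [0.3651, 0.2257, -0.0199]
ee_rot: [-0.03, 1.0, 0.0, -0.0]
wrist_force: [0.3, -0.4, 1.9]
grip_width: 0.0486
finger_force: 42.3
```

Gripped at 48.6 mm. Lifting and carrying bat B to bat0.

Call:
play_rows(rows=[[0, 0, -1, 0, 0, 0, -1], [0, 0, -2, 0, 0, 0, -1], [0, 0, -3, 0, 0, 0, -1], [0, 0, -3, 0, 0, 0, -1], [0, 0, -3, 0, 0, 0, -1], [0, 0, 0, 0, 0, 0, -1], [0, 0, 0, 0, 0, 0, -1]], grip_force=60)

```text
clock: 16.75
position: [0.3665, 0.2264, 0.1021]
ee_rot: [-0.03, 1.0, 0.001, 0.001]
wrist_force: [0.1, -0.7, -1.2]
grip_width: 0.048
finger_force: 62.9
```

```bash
python3 -c "
from h import *
go(.6138,-.0944,.10,93.9)"
```

```text
turn [ 0.1  0.2 -0.5] shift cm [-22.49 -33.69   0.21] | q6 0.34 pos [366.5 226.4 102.1] t 16.75 F [ 0.1 -0.7 -1.2] w 48.0 ff 62.9
```

Call:
play_rows(rows=[[0, 0, 0, 0, 0, -0.5, -1], [-2, -3, 0, 0, 0, 0, -1], [-2, -3, 0, 0, 0, 0, -1], [-2, -3, 0, 0, 0, 0, -1], [-2, -3, 0, 0, 0, 0, -1], [-2, -3, 0, 0, 0, 0, -1], [-2, -3, 0, 0, 0, 0, -1], [-2, -3, 0, 0, 0, 0, -1], [-2, -3, 0, 0, 0, 0, -1], [-2, -3, 0, 0, 0, 0, -1], [-2, -3, 0, 0, 0, 0, -1]])

```text
clock: 17.67
position: [0.5837, -0.0612, 0.0961]
ee_rot: [-0.034, 0.999, 0.001, -0.003]
wrist_force: [1.3, 0.1, 0.3]
grip_width: 0.0479
finger_force: 62.8
```

Call:
play_rows(rows=[[-2, -3, 0, 0, 0, 0, -1], [-0.5, -0.7, 0, 0, 0, 0, -1], [0, 0, 0, 0, 0, 0, -1], [0, 0, 0, 0, 0, 0, -1], [0, 0, 0, 0, 0, 0, -1]])

```text
clock: 18.08
position: [0.6106, -0.0938, 0.0977]
ee_rot: [-0.035, 0.999, 0.001, -0.003]
wrist_force: [0.4, 0.0, -1.5]
grip_width: 0.0479
finger_force: 62.8
```

```bash
python3 -c "
from h import *
go(.6138,-.0944,.01,93.9)
s=cam('side');print('b0',rect(s,comp(masks(s,False)['bat'],(268,238)),.026))"
```

```text
turn [ 0.1 -0.3  0.1] shift cm [-0.31 -0.08  8.77] | q6 -0.33 pos [610.6 -93.8  97.7] t 18.08 F [ 0.4  0.  -1.5] w 47.9 ff 62.8
b0 (610.7, -88.1, 111.5, 67.5, 4.1)
```

Call:
play_rows(rows=[[-0.3, 0, 2, 0, 0, 0, -1], [0, 0, 3, 0, 0, 0, -1], [0, 0, 2, 0, 0, 0, -1], [0, 0, 1, 0, 0, 0, -1], [0, 0, 0.4, 0, 0, 0, -1], [0, 0, 0, 0, 0, 0, -1], [0, 0, 0, 0, 0, 0, -1], [0, 0, 0, 0, 0, 0, -1]])

```text
clock: 18.8
position: [0.6167, -0.0952, 0.0174]
ee_rot: [-0.034, 0.999, -0.001, 0.001]
wrist_force: [0.1, -0.0, -1.2]
grip_width: 0.0478
finger_force: 62.8
```

```bash
python3 -c "
from h import *
go(.6138,-.0944,.007,93.9)"
```

```text
turn [-0.1  0.1  0. ] shift cm [0.28 0.1  1.04] | q6 -0.33 pos [616.7 -95.2  17.4] t 18.8 F [ 0.1 -0.  -1.2] w 47.8 ff 62.8
```

Call:
play_rows(rows=[[0.25, 0.1, 0.4, 0, 0, 0, -1], [0, 0, 0.4, 0, 0, 0, -1], [0, 0, 0, 0, 0, 0, -1], [0, 0, 0, 0, 0, 0, -1], [0, 0, 0, 0, 0, 0, -1]])

```text
clock: 19.22
position: [0.6125, -0.0942, 0.0071]
ee_rot: [-0.034, 0.999, 0.0, -0.001]
wrist_force: [-0.7, -0.0, -1.3]
grip_width: 0.048
finger_force: 62.8
```

```bash
python3 -c "
from h import *
go(.6138,-.0944,.006,93.9)"
```

```text
turn [ 0.  -0.1  0. ] shift cm [-0.12 -0.03  0.11] | q6 -0.33 pos [612.5 -94.2   7.1] t 19.22 F [-0.7 -0.  -1.3] w 48.0 ff 62.8
```

Call:
play_rows(rows=[[-0.1, 0, 0.1, 0, 0, 0, -1], [0, 0, 0.1, 0, 0, 0, -1], [0, 0, 0, 0, 0, 0, -1], [0, 0, 0, 0, 0, 0, -1]])

```text
clock: 19.55
position: [0.6139, -0.0943, 0.0063]
ee_rot: [-0.034, 0.999, -0.0, -0.001]
wrist_force: [-2.3, 0.2, 4.5]
grip_width: 0.0481
finger_force: 63.4
```

Call:
play_rows(rows=[[0, 0, 0, 0, 0, 0, 0.6], [0, 0, 0, 0, 0, 0, 0.6], [0, 0, 0, 0, 0, 0, 0.6], [0, 0, -1, 0, 0, 0, 0.6], [0, 0, -3, 0, 0, 0, 0.6], [0, 0, -3, 0, 0, 0, 0.6], [0, 0, -3, 0, 0, 0, 0.6], [0, 0, -3, 0, 0, 0, 0.6], [0, 0, 0, 0, 0, 0, 0.6], [0, 0, 0, 0, 0, 0, 0.6]])

```text
clock: 20.38
position: [0.6162, -0.0947, 0.1393]
ee_rot: [-0.034, 0.999, -0.001, 0.003]
wrist_force: [-0.3, -1.1, -0.7]
grip_width: 0.0686
finger_force: 0.0
```

```bash
python3 -c "
from h import *
go(.551,.352,.10,64.3)
s=cam('side');N=masks(s,False); print('st',rect(s,comp(N['bat'],(268,235)),.04)); print('A',rect(s,comp(N['bat'],proj(s,(.5507,.3515,.014))),.014))
b=s['pixels'][200:275,225:325];cv2.imwrite('pics/b6.png',cv2.resize(b,(800,600),interpolation=cv2.INTER_CUBIC)[...,::-1])"
```

```text
turn [-0.   0.3 29.6] shift cm [25.24 37.43  3.93] | q6 -0.33 pos [616.2 -94.7 139.3] t 20.38 F [-0.3 -1.1 -0.7] w 68.6 ff 0.0
st (608.5, -77.9, 117.9, 83.2, 3.6)
A (538.2, 381.8, 112.7, 54.1, -26.0)
```

View pics/b6.png

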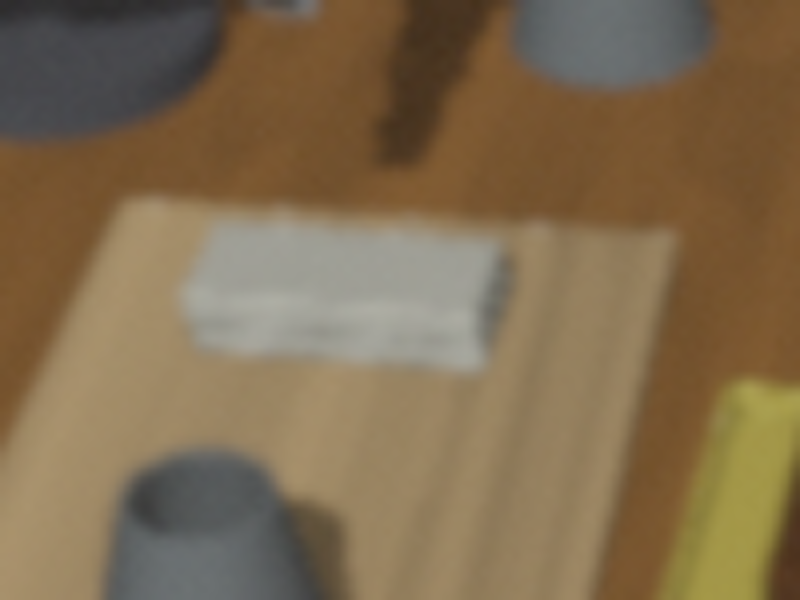

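The two bats sit flush at about (345,300) in the crop. Bat A reads (538,382) now, so it is the one that was knocked. I'll re-measure it.

```bash
python3 -c "
from h import *
c=cam('top');M=masks(c)
print('A',rect(c,comp(M['bat'],proj(c,(.538,.381,.014))),.014),'C',rect(c,comp(M['bat'],proj(c,(.423,-.384,.014))),.014))
go(.539,.3805,.10,64.2)"
```

```text
A (538.0, 380.8, 112.8, 51.7, -25.7) C (423.4, -384.2, 113.3, 52.4, -24.1)
turn [-0.  -0.1 29.7] shift cm [27.38 39.48  3.5 ] | q6 -0.33 pos [613.7 -94.1 135. ] t 20.48 F [-0.   0.5 -0.2] w 68.1 ff 0.0
```

Call:
play_rows(rows=[[0, 0, 0, 0, 0, 5.9, 0.6], [0, 0, 0, 0, 0, 5.9, 0.6], [0, 0, 0, 0, 0, 5.9, 0.6], [0, 0, 0, 0, 0, 5.9, 0.6], [0, 0, 0, 0, 0, 6, 0.6], [2, 2.9, 0, 0, 0, 0, 0.6], [2, 2.9, 0, 0, 0, 0, 0.6], [2, 2.9, 0, 0, 0, 0, 0.6], [2, 2.9, 0, 0, 0, 0, 0.6], [2, 2.9, 0, 0, 0, 0, 0.6], [2, 2.9, 0, 0, 0, 0, 0.6], [2, 2.9, 0, 0, 0, 0, 0.6]])

```text
clock: 21.48
position: [0.5736, 0.1508, 0.1328]
ee_rot: [0.222, 0.975, -0.001, -0.003]
wrist_force: [0.4, -0.6, -0.6]
grip_width: 0.0683
finger_force: 0.0
```

Call:
play_rows(rows=[[2, 2.9, 0, 0, 0, 0, 0.6], [2, 2.9, 0, 0, 0, 0, 0.6], [2, 2.9, 0, 0, 0, 0, 0.6], [2, 2.9, 0, 0, 0, 0, 0.6], [2, 2.8, 0, 0, 0, 0, 0.6], [2, 2.8, 0, 0, 0, 0, 0.6], [1.3, 2, 0, 0, 0, 0, 0.6], [0, 0, 3, 0, 0, 0, 0.6], [0, 0, 3, 0, 0, 0, 0.6], [0, 0, 0, 0, 0, 0, 0.6], [0, 0, 0, 0, 0, 0, 0.6], [0, 0, 0, 0, 0, 0, 0.6]])

```text
clock: 22.48
position: [0.5386, 0.3796, 0.0751]
ee_rot: [0.222, 0.975, -0.001, -0.001]
wrist_force: [1.5, 1.2, 0.5]
grip_width: 0.0683
finger_force: 0.0
```

```bash
python3 -c "
from h import *
go(.539,.381,-.02,64.2)"
```

```text
turn [-0.1 -0.1  0.1] shift cm [0.02 0.14 9.51] | q6 0.96 pos [538.6 379.6  75.1] t 22.48 F [1.5 1.2 0.5] w 68.3 ff 0.0
```

Call:
play_rows(rows=[[0, 0.15, 3, 0, 0, 0, 0.6], [0, 0, 3, 0, 0, 0, 0.6], [0, 0, 2, 0, 0, 0, 0.6], [0, 0, 1, 0, 0, 0, 0.6], [0, 0, 0.4, 0, 0, 0, 0.6], [0, 0, 0, 0, 0, 0, 0.6], [0, 0, 0, 0, 0, 0, 0.6], [0, 0, 0, 0, 0, 0, 0.6]])

```text
clock: 23.15
position: [0.5413, 0.3825, -0.0159]
ee_rot: [0.222, 0.975, 0.001, 0.001]
wrist_force: [0.5, -0.7, 1.1]
grip_width: 0.0682
finger_force: 0.0
```

Call:
play_rows(rows=[[0, 0, 0, 0, 0, 0, -1], [0, 0, 0, 0, 0, 0, -1], [0, 0, 0, 0, 0, 0, -1], [0, 0, 0, 0, 0, 0, -1], [0, 0, 0, 0, 0, 0, -1]])

```text
clock: 23.57
position: [0.5408, 0.3822, -0.0161]
ee_rot: [0.222, 0.975, 0.001, 0.001]
wrist_force: [-1.5, -1.9, 6.2]
grip_width: 0.0475
finger_force: 62.0
```

```bash
python3 -c "
from h import *
go(.539,.381,-.02,64.2)"
```

```text
turn [0.1 0.1 0.1] shift cm [ 0.11 -0.19  0.39] | q6 0.96 pos [540.8 382.2 -16.1] t 23.57 F [-1.5 -1.9  6.2] w 47.5 ff 62.0
```

Call:
play_rows(rows=[[0, 0, -1, 0, 0, 0, -1], [0, 0, -2, 0, 0, 0, -1], [0, 0, -3, 0, 0, 0, -1], [0, 0, -3, 0, 0, 0, -1], [0, 0, -3, 0, 0, 0, -1], [0, 0, -2, 0, 0, 0, -1], [0, 0, 0, 0, 0, 0, -1], [0, 0, 0, 0, 0, 0, -1]])

```text
clock: 24.23
position: [0.5407, 0.3823, 0.1235]
ee_rot: [0.222, 0.975, 0.001, 0.001]
wrist_force: [-0.3, -0.4, -1.3]
grip_width: 0.0473
finger_force: 61.9
```

```bash
python3 -c "
from h import *
c=cam('top');M=masks(c)
print('stack',rect(c,comp(M['bat'],proj(c,(.613,-.094,.040))),.040))
go(.6140,-.0944,.12,93.9)"
```

```text
stack (653.3, -88.9, 55.7, 35.4, 85.5)
turn [ -0.   -0.1 -29.6] shift cm [ -4.19 -48.     0.11] | q6 0.96 pos [539.5 381.6 121.1] t 24.28 F [-0.5  0.2 -2. ] w 47.5 ff 61.9
```

Call:
play_rows(rows=[[0, 0, 0, 0, 0, -5.9, -1], [0, 0, 0, 0, 0, -5.9, -1], [0, 0, 0, 0, 0, -5.9, -1], [0, 0, 0, 0, 0, -5.9, -1], [0, 0, 0, 0, 0, -6, -1], [-0.3, -3.2, 0, 0, 0, 0, -1], [-0.3, -3.2, 0, 0, 0, 0, -1], [-0.3, -3.2, 0, 0, 0, 0, -1], [-0.3, -3.2, 0, 0, 0, 0, -1], [-0.3, -3.2, 0, 0, 0, 0, -1], [-0.3, -3.2, 0, 0, 0, 0, -1], [-0.3, -3.2, 0, 0, 0, 0, -1]])

```text
clock: 25.28
position: [0.5739, 0.1577, 0.118]
ee_rot: [-0.034, 0.999, -0.0, -0.004]
wrist_force: [0.1, 0.5, -0.7]
grip_width: 0.0471
finger_force: 62.0
```

Call:
play_rows(rows=[[-0.3, -3.2, 0, 0, 0, 0, -1], [-0.3, -3.2, 0, 0, 0, 0, -1], [-0.3, -3.2, 0, 0, 0, 0, -1], [-0.3, -3.2, 0, 0, 0, 0, -1], [-0.2, -3.2, 0, 0, 0, 0, -1], [-0.2, -3.2, 0, 0, 0, 0, -1], [-0.2, -3.2, 0, 0, 0, 0, -1], [-0.2, -3.2, 0, 0, 0, 0, -1], [0, 0, 3, 0, 0, 0, -1], [0, 0, 2.5, 0, 0, 0, -1], [0, 0, 0, 0, 0, 0, -1], [0, 0, 0, 0, 0, 0, -1]])

```text
clock: 26.28
position: [0.6093, -0.0936, 0.0615]
ee_rot: [-0.034, 0.999, 0.001, -0.006]
wrist_force: [0.1, 0.5, -1.1]
grip_width: 0.0475
finger_force: 62.1
```

Call:
play_rows(rows=[[0, 0, 0, 0, 0, 0, -1], [0, 0, 0, 0, 0, 0, -1]])

```text
clock: 26.45
position: [0.6142, -0.0943, 0.0677]
ee_rot: [-0.035, 0.999, -0.0, 0.0]
wrist_force: [0.3, -0.4, -0.1]
grip_width: 0.0476
finger_force: 62.1
```

```bash
python3 -c "
from h import *
go(.6140,-.0944,.028,93.9)"
```

```text
turn [-0.   0.   0.1] shift cm [ 0.02 -0.01  3.97] | q6 -0.33 pos [614.2 -94.3  67.7] t 26.45 F [ 0.3 -0.4 -0.1] w 47.6 ff 62.1
```

Call:
play_rows(rows=[[0, 0, 2, 0, 0, 0, -1], [0, 0, 1.5, 0, 0, 0, -1], [0, 0, 0.5, 0, 0, 0, -1], [0, 0, 0, 0, 0, 0, -1], [0, 0, 0, 0, 0, 0, -1], [0, 0, 0, 0, 0, 0, -1], [0, 0, 0, 0, 0, 0, -1]])

```text
clock: 27.03
position: [0.6145, -0.0948, 0.028]
ee_rot: [-0.034, 0.999, -0.0, 0.001]
wrist_force: [-0.2, 0.2, -0.2]
grip_width: 0.0469
finger_force: 62.1
```

```bash
python3 -c "
from h import *
go(.6140,-.0944,.024,93.9)"
```

```text
turn [-0.1  0.1  0. ] shift cm [0.04 0.04 0.4 ] | q6 -0.33 pos [614.5 -94.8  28. ] t 27.03 F [-0.2  0.2 -0.2] w 46.9 ff 62.1
```

Call:
play_rows(rows=[[0, 0, 0.2, 0, 0, 0, -1], [0, 0, 0.15, 0, 0, 0, -1], [0, 0, 0.1, 0, 0, 0, -1], [0, 0, 0, 0, 0, 0, -1], [0, 0, 0, 0, 0, 0, -1], [0, 0, 0, 0, 0, 0, -1]])

```text
clock: 27.53
position: [0.614, -0.0948, 0.0239]
ee_rot: [-0.034, 0.999, -0.0, 0.0]
wrist_force: [-0.6, 0.9, 5.1]
grip_width: 0.0472
finger_force: 62.9
```

Call:
play_rows(rows=[[0, 0, 0, 0, 0, 0, 0.6], [0, 0, 0, 0, 0, 0, 0.6], [0, 0, 0, 0, 0, 0, 0.6], [0, 0, -1, 0, 0, 0, 0.6], [0, 0, -3, 0, 0, 0, 0.6], [0, 0, -3, 0, 0, 0, 0.6], [0, 0, -3, 0, 0, 0, 0.6], [0, 0, -2, 0, 0, 0, 0.6], [0, 0, 0, 0, 0, 0, 0.6], [0, 0, 0, 0, 0, 0, 0.6], [0, 0, 0, 0, 0, 0, 0.6]])

```text
clock: 28.45
position: [0.613, -0.0945, 0.1411]
ee_rot: [-0.034, 0.999, 0.0, -0.001]
wrist_force: [0.1, 0.2, 0.3]
grip_width: 0.0684
finger_force: 0.0
```

```bash
python3 -c "
from h import *
go(.4240,-.384,.12,66)
c=cam('top');M=masks(c);print('C',rect(c,comp(M['bat'],proj(c,(.423,-.384,.014))),.014))
s=cam('side');N=masks(s,False); print('st',rect(s,comp(N['bat'],(268,232)),.054)); print('C',rect(s,comp(N['bat'],proj(s,(.423,-.384,.014))),.014))
k=comp(N['bat'],(268,232));print(k.min(0),k.max(0))"
```

```text
turn [-0.  -0.2 27.9] shift cm [  5.49 -34.14   2.11] | q6 -0.33 pos [613.  -94.5 141.1] t 28.45 F [0.1 0.2 0.3] w 68.4 ff 0.0
C (423.4, -384.2, 113.3, 52.4, -24.1)
st (605.9, -68.7, 122.7, 102.8, 3.9)
C (432.8, -381.1, 99.6, 66.7, -24.7)
[246.875 223.625] [286.875 245.875]
```

Call:
play_rows(rows=[[0, 0, 0, 0, 0, 5.6, 0.6], [0, 0, 0, 0, 0, 5.6, 0.6], [0, 0, 0, 0, 0, 5.6, 0.6], [0, 0, 0, 0, 0, 5.6, 0.6], [0, 0, 0, 0, 0, 5.6, 0.6], [0.5, -3.1, 0, 0, 0, 0, 0.6], [0.5, -3.1, 0, 0, 0, 0, 0.6], [0.5, -3.1, 0, 0, 0, 0, 0.6], [0.5, -3.1, 0, 0, 0, 0, 0.6], [0.5, -3.1, 0, 0, 0, 0, 0.6], [0.5, -3.1, 0, 0, 0, 0, 0.6], [0.5, -3.1, 0, 0, 0, 0, 0.6]])

```text
clock: 29.55
position: [0.4909, -0.2787, 0.1399]
ee_rot: [0.208, 0.978, 0.001, -0.002]
wrist_force: [0.3, -0.4, -0.8]
grip_width: 0.068
finger_force: 0.0
```

Call:
play_rows(rows=[[0.5, -3.1, 0, 0, 0, 0, 0.6], [0.5, -3.1, 0, 0, 0, 0, 0.6], [0.5, -3.1, 0, 0, 0, 0, 0.6], [0.5, -3.1, 0, 0, 0, 0, 0.6], [0, 0, 3, 0, 0, 0, 0.6], [0, 0, 3, 0, 0, 0, 0.6], [0, 0, 0, 0, 0, 0, 0.6], [0, 0, 0, 0, 0, 0, 0.6], [0, 0, 0, 0, 0, 0, 0.6], [0, 0, 0, 0, 0, 0, 0.6]])

```text
clock: 30.38
position: [0.4251, -0.3841, 0.0841]
ee_rot: [0.208, 0.978, -0.001, 0.0]
wrist_force: [-0.2, -0.0, 0.5]
grip_width: 0.0686
finger_force: 0.0
```

```bash
python3 -c "
from h import *
go(.4240,-.384,-.02,65.9)"
```

```text
turn [-0.1  0.1  0.1] shift cm [ 0.1  -0.03 10.41] | q6 -0.43 pos [ 425.1 -384.1   84.1] t 30.38 F [-0.2 -0.   0.5] w 68.6 ff 0.0
```

Call:
play_rows(rows=[[0.1, 0, 3, 0, 0, 0, 0.6], [0, 0, 3, 0, 0, 0, 0.6], [0, 0, 2.4, 0, 0, 0, 0.6], [0, 0, 1.3, 0, 0, 0, 0.6], [0, 0, 0.5, 0, 0, 0, 0.6], [0, 0, 0, 0, 0, 0, 0.6], [0, 0, 0, 0, 0, 0, 0.6], [0, 0, 0, 0, 0, 0, 0.6]])

```text
clock: 31.05
position: [0.4244, -0.3846, -0.0174]
ee_rot: [0.208, 0.978, -0.002, 0.001]
wrist_force: [-0.0, 0.5, 0.9]
grip_width: 0.0683
finger_force: 0.0
```

Call:
play_rows(rows=[[0, 0, 0, 0, 0, 0, -1], [0, 0, 0, 0, 0, 0, -1], [0, 0, 0, 0, 0, 0, -1], [0, 0, 0, 0, 0, 0, -1], [0, 0, 0, 0, 0, 0, -1]])

```text
clock: 31.47
position: [0.4242, -0.3848, -0.0173]
ee_rot: [0.209, 0.978, -0.002, 0.001]
wrist_force: [-1.4, -0.6, 5.7]
grip_width: 0.0475
finger_force: 62.2
```

```bash
python3 -c "
from h import *
go(.4240,-.384,-.02,65.9)"
```

```text
turn [-0.2  0.1  0. ] shift cm [0.05 0.06 0.27] | q6 -0.43 pos [ 424.2 -384.8  -17.3] t 31.47 F [-1.4 -0.6  5.7] w 47.5 ff 62.2
```

Call:
play_rows(rows=[[0, 0, -1, 0, 0, 0, -1], [0, 0, -2, 0, 0, 0, -1], [0, 0, -3, 0, 0, 0, -1], [0, 0, -3, 0, 0, 0, -1], [0, 0, -3, 0, 0, 0, -1], [0, 0, -2, 0, 0, 0, -1], [0, 0, 0, 0, 0, 0, -1], [0, 0, 0, 0, 0, 0, -1]])

```text
clock: 32.13
position: [0.4239, -0.384, 0.1221]
ee_rot: [0.209, 0.978, -0.001, 0.001]
wrist_force: [0.2, -0.2, -1.6]
grip_width: 0.0477
finger_force: 62.0
```

```bash
python3 -c "
from h import *
c=cam('top');M=masks(c)
print('stack',rect(c,comp(M['bat'],proj(c,(.613,-.094,.054))),.054))
go(.6135,-.0946,.12,93.9)"
```

```text
stack (610.9, -91.2, 119.3, 55.6, 3.6)
turn [ -0.   -0.1 -28. ] shift cm [-2.097e+01  2.747e+01 -1.000e-02] | q6 -0.43 pos [ 423.  -382.9  119.9] t 32.18 F [ 0.6  0.3 -1.8] w 47.9 ff 62.0
```

```bash
python3 -c "
from h import *
c=cam('top');save(c,'t2.png')
d=dict(c);d['pixels']=cv2.imread('pics/t1.png')[...,::-1].copy()
for cc,z in((d,.026),(c,.054)):
  H,im=hsvf(cc)
  for S,V in((45,185),(35,200),(28,215),(20,225)):
    m=((H[...,1]<S)&(H[...,2]>V)).astype(np.uint8)*255
    k=comp(m,proj(cc,(.613,-.094,z))); print(z,S,V,rect(cc,k,z),cv2.contourArea((k*4).astype(np.float32)))
st=manip.get_state()
print(proj(c,(.6136,-.0946,.026)),proj(c,(.6136,-.0946,.054)))
for cc,z in((d,.026),(c,.054)):
  u,v=proj(cc,(.6136,-.0946,z)).round().astype(int); 
  for dv in(-6,0,6): print(cc['pixels'][v+dv,u-13:u+14,:].mean(1).astype(int).tolist())
"
```

```text
0.026 45 185 (611.7, -94.6, 114.5, 54.6, 3.9) 7998.0
0.026 35 200 (611.6, -94.7, 112.9, 52.9, 4.0) 7619.0
0.026 28 215 (611.4, -94.5, 111.5, 51.1, 3.8) 7291.0
0.026 20 225 (611.2, -94.6, 109.9, 49.2, 3.8) 6894.0
0.054 45 185 (610.6, -91.2, 118.8, 55.6, 3.6) 8305.0
0.054 35 200 (612.7, -91.1, 113.0, 53.9, 3.6) 7892.0
0.054 28 215 (613.1, -90.8, 111.0, 52.1, 3.9) 7546.0
0.054 20 225 (612.8, -90.9, 108.8, 50.5, 3.9) 7185.5
[319.00461116 201.03885978] [318.97013551 199.40936472]
[205, 205, 205, 204, 207, 220, 236, 241, 241, 241, 242, 242, 242, 242, 242, 242, 242, 243, 246, 240, 187, 130, 124, 154, 195, 210, 209]
[216, 216, 216, 217, 218, 227, 240, 243, 242, 241, 242, 242, 242, 242, 242, 242, 242, 242, 242, 241, 227, 175, 139, 137, 167, 209, 222]
[216, 216, 216, 215, 215, 217, 226, 237, 241, 241, 242, 241, 242, 242, 242, 242, 243, 243, 243, 244, 238, 184, 130, 123, 153, 195, 209]
[208, 209, 208, 212, 227, 237, 240, 241, 241, 241, 241, 241, 241, 241, 241, 241, 242, 243, 237, 187, 130, 119, 122, 124, 125, 125, 125]
[208, 209, 208, 208, 226, 245, 245, 241, 241, 241, 241, 241, 241, 241, 241, 241, 241, 241, 243, 237, 189, 140, 132, 134, 135, 135, 135]
[217, 216, 215, 215, 215, 222, 235, 240, 240, 241, 241, 241, 241, 242, 242, 242, 242, 242, 242, 236, 193, 138, 120, 122, 123, 125, 125]
```

Call:
play_rows(rows=[[0, 0, 0, 0, 0, -5.6, -1], [0, 0, 0, 0, 0, -5.6, -1], [0, 0, 0, 0, 0, -5.6, -1], [0, 0, 0, 0, 0, -5.6, -1], [0, 0, 0, 0, 0, -5.6, -1], [-2.1, 2.7, 0, 0, 0, 0, -1], [-2.1, 2.7, 0, 0, 0, 0, -1], [-2.1, 2.7, 0, 0, 0, 0, -1], [-2.1, 2.7, 0, 0, 0, 0, -1], [-2.1, 2.7, 0, 0, 0, 0, -1], [-2.1, 2.7, 0, 0, 0, 0, -1], [-2.1, 2.7, 0, 0, 0, 0, -1]])

```text
clock: 33.23
position: [0.5558, -0.1822, 0.1169]
ee_rot: [-0.034, 0.999, 0.001, -0.003]
wrist_force: [0.8, -0.0, -1.3]
grip_width: 0.0475
finger_force: 62.0
```

Call:
play_rows(rows=[[-2.1, 2.7, 0, 0, 0, 0, -1], [-2.1, 2.7, 0, 0, 0, 0, -1], [-2.1, 2.8, 0, 0, 0, 0, -1], [0, 0, 2.5, 0, 0, 0, -1], [0, 0, 2, 0, 0, 0, -1], [0, 0, 0, 0, 0, 0, -1], [0, 0, 0, 0, 0, 0, -1], [0, 0, 0, 0, 0, 0, -1], [0, 0, 0, 0, 0, 0, -1]])

```text
clock: 33.98
position: [0.6144, -0.099, 0.0758]
ee_rot: [-0.034, 0.999, -0.0, -0.0]
wrist_force: [0.7, -0.3, -0.3]
grip_width: 0.0479
finger_force: 62.1
```

```bash
python3 -c "
from h import *
go(.6135,-.0965,.041,93.9)"
```

```text
turn [-0. -0. -0.] shift cm [0.07 0.26 3.48] | q6 -0.33 pos [614.4 -99.   75.8] t 33.98 F [ 0.7 -0.3 -0.3] w 47.9 ff 62.1
```

Call:
play_rows(rows=[[0.1, 0.25, 1.7, 0, 0, 0, -1], [0, 0, 1.2, 0, 0, 0, -1], [0, 0, 0.5, 0, 0, 0, -1], [0, 0, 0, 0, 0, 0, -1], [0, 0, 0, 0, 0, 0, -1], [0, 0, 0, 0, 0, 0, -1], [0, 0, 0, 0, 0, 0, -1]])

```text
clock: 34.57
position: [0.6135, -0.0962, 0.0417]
ee_rot: [-0.034, 0.999, -0.0, -0.0]
wrist_force: [0.4, -0.2, -0.7]
grip_width: 0.0475
finger_force: 62.1
```

```bash
python3 -c "
from h import *
go(.6135,-.0965,.037,93.9)"
```

```text
turn [-0. -0.  0.] shift cm [ 0.   -0.03  0.47] | q6 -0.33 pos [613.5 -96.2  41.7] t 34.57 F [ 0.4 -0.2 -0.7] w 47.5 ff 62.1
```

Call:
play_rows(rows=[[0, 0, 0.2, 0, 0, 0, -1], [0, 0, 0.15, 0, 0, 0, -1], [0, 0, 0.15, 0, 0, 0, -1], [0, 0, 0, 0, 0, 0, -1], [0, 0, 0, 0, 0, 0, -1]])

```text
clock: 34.98
position: [0.6131, -0.096, 0.0368]
ee_rot: [-0.034, 0.999, -0.0, -0.0]
wrist_force: [-2.2, 0.3, 3.8]
grip_width: 0.0475
finger_force: 62.7
```

Call:
play_rows(rows=[[0, 0, 0, 0, 0, 0, 0.6], [0, 0, 0, 0, 0, 0, 0.6], [0, 0, 0, 0, 0, 0, 0.6], [0, 0, -1, 0, 0, 0, 0.6], [0, 0, -3, 0, 0, 0, 0.6], [0, 0, -3, 0, 0, 0, 0.6], [0, 0, -3, 0, 0, 0, 1], [0, 0, -3, 0, 0, 0, 1], [0, 0, 0, 0, 0, 0, 1], [0, 0, 0, 0, 0, 0, 1]])

```text
clock: 35.82
position: [0.6151, -0.0964, 0.1698]
ee_rot: [-0.034, 0.999, -0.001, 0.003]
wrist_force: [-0.1, 0.6, -0.6]
grip_width: 0.0851
finger_force: 0.0
```

```bash
cat >> h.py <<'E'
def rim(s,uv0,z):
    """side view: top rim of a sleeve; returns hull of sleeve mask projected extremes"""
    N=masks(s,False); k=comp(N['sleeve'],uv0); return k
E
python3 -c "
from h import *
c=cam('top');s=cam('side');M=masks(c);N=masks(s,False)
for n,p,z in(('0',(.5921,.1168),.012),('1',(.4127,.403),0),('2',(.5715,-.3405),0),('3',(.3605,-.235),0)):
    k=comp(M['sleeve'],proj(c,(*p,z+.03))); k=cv2.convexHull(k.astype(np.float32))[:,0]
    P=np.array([onz(c,q,z)[:2] for q in k],np.float32)*1000
    k2=comp(N['sleeve'],proj(s,(*p,z+.03)))
    # side: slice rows: axis columns at several rows
    ax=[]
    for r in np.arange(k2[:,1].min()+6,k2[:,1].max()-6,4):
        q=k2[abs(k2[:,1]-r)<.3]; ax.append((round(r,1),round((q[:,0].min()+q[:,0].max())/2,1),round(np.ptp(q[:,0]),1)))
    print(n,cv2.minEnclosingCircle(P),(P.min(0)+P.max(0))/2,np.ptp(P,0)); print(ax[:3],ax[-3:],'pred',proj(s,(*p,z)).round(1),proj(s,(*p,z+.085)).round(1),k2[:,1].min(),k2[:,1].max())
go(.3605,-.235,.15,57)
"
```

```text
0 ((592.3916625976562, 116.8087387084961), 42.98614501953125) [592.0804 116.7738] [83.171875 84.65637 ]
[(np.float64(262.1), np.float64(249.8), np.float64(19.8)), (np.float64(266.1), np.float64(250.5), np.float64(22.8)), (np.float64(270.1), np.float64(250.9), np.float64(25.0))] [(np.float64(282.1), np.float64(252.1), np.float64(31.0)), (np.float64(286.1), np.float64(252.1), np.float64(32.5)), (np.float64(290.1), np.float64(251.6), np.float64(31.5))] pred [252.4 287.9] [249.4 262. ] 256.125 298.375
1 ((412.357177734375, 407.5592041015625), 47.79634475708008) [412.54538 406.56393] [86.32184 92.66736]
[(np.float64(364.9), np.float64(291.8), np.float64(22.8)), (np.float64(368.9), np.float64(291.4), np.float64(26.5)), (np.float64(372.9), np.float64(291.5), np.float64(28.8))] [(np.float64(392.9), np.float64(292.2), np.float64(42.2)), (np.float64(396.9), np.float64(292.4), np.float64(43.5)), (np.float64(400.9), np.float64(292.2), np.float64(43.2))] pred [292.6 398.6] [291.  370.8] 358.875 410.875
2 ((572.7545776367188, -340.81744384765625), 44.332298278808594) [ 571.22876 -340.25433] [82.70
[... 346 characters left out ...]
float64(23.2))] pred [301.2 204.3] [300.6 182.3] 150.875 210.125
3 ((361.2646179199219, -235.3111114501953), 43.47825241088867) [ 361.21295 -235.42383] [83.09836 86.48328]
[(np.float64(206.4), np.float64(359.0), np.float64(16.2)), (np.float64(210.4), np.float64(358.6), np.float64(18.5)), (np.float64(214.4), np.float64(358.5), np.float64(20.8))] [(np.float64(218.4), np.float64(358.2), np.float64(22.8)), (np.float64(222.4), np.float64(358.0), np.float64(24.8)), (np.float64(226.4), np.float64(358.0), np.float64(26.2))] pred [358.4 227.5] [359.8 204.3] 200.375 234.625
turn [-0.  -0.1 36.9] shift cm [ 13.59 -25.41   1.55] | q6 -0.33 pos [612.8 -95.9 165.5] t 35.92 F [-0.2  0.5  0.1] w 84.9 ff 0.0
```

All four sleeve positions agree across the two views to within about 1 px. The cones are symmetric, so I keep the current yaw throughout.

```bash
python3 -c "
from h import *
go(.3612,-.2353,.15,93.9)
c=cam('top');H,im=hsvf(c)
m=((H[...,1]<28)&(H[...,2]>215)).astype(np.uint8)*255
print(rect(c,comp(m,proj(c,(.613,-.094,.068))),.068))
"
```

```text
turn [ 0.  -0.1  0. ] shift cm [ 26.05 -12.2    1.55] | q6 -0.33 pos [612.8 -95.9 165.5] t 35.92 F [-0.2  0.5  0.1] w 84.9 ff 0.0
(816.5, -282.3, 207.2, 206.4, -2.3)
```

Call:
play_rows(rows=[[2.6, -1.2, 0, 0, 0, 0, 1], [2.6, -1.2, 0, 0, 0, 0, 1], [2.6, -1.2, 0, 0, 0, 0, 1], [2.6, -1.2, 0, 0, 0, 0, 1], [2.6, -1.2, 0, 0, 0, 0, 1], [2.6, -1.2, 0, 0, 0, 0, 1], [2.6, -1.2, 0, 0, 0, 0, 1], [2.6, -1.2, 0, 0, 0, 0, 1], [2.6, -1.2, 0, 0, 0, 0, 1], [2.6, -1.4, 0, 0, 0, 0, 1], [0, 0, 2, 0, 0, 0, 1], [0, 0, 0, 0, 0, 0, 1]])

```text
clock: 36.97
position: [0.3586, -0.2341, 0.1417]
ee_rot: [-0.033, 0.999, 0.003, -0.004]
wrist_force: [-0.0, 0.9, -1.4]
grip_width: 0.0853
finger_force: 0.0
```

Call:
play_rows(rows=[[0, 0, 0, 0, 0, 0, 1], [0, 0, 0, 0, 0, 0, 1], [0, 0, 0, 0, 0, 0, 1]])

```text
clock: 37.22
position: [0.3624, -0.235, 0.1463]
ee_rot: [-0.035, 0.999, 0.0, -0.001]
wrist_force: [-0.7, -0.5, 0.0]
grip_width: 0.0853
finger_force: 0.0
```

```bash
python3 -c "
from h import *
c=cam('top');H,im=hsvf(c)
m=((H[...,1]<28)&(H[...,2]>215)).astype(np.uint8)*255
print(rect(c,comp(m,proj(c,(.613,-.094,.068))),.068))
go(.3612,-.2353,.036,93.9)
"
```

```text
(613.4, -91.5, 112.4, 53.0, 3.9)
turn [-0.  -0.1  0.1] shift cm [ 1.400e-01 -1.000e-02  1.106e+01] | q6 -0.8 pos [ 362.6 -235.1  146.6] t 37.27 F [ 0.1  0.2 -0. ] w 85.7 ff 0.0
```

Call:
play_rows(rows=[[0.1, 0, 3, 0, 0, 0, 1], [0, 0, 3, 0, 0, 0, 1], [0, 0, 3, 0, 0, 0, 1], [0, 0, 2, 0, 0, 0, 1], [0, 0, 0, 0, 0, 0, 1], [0, 0, 0, 0, 0, 0, 1], [0, 0, 0, 0, 0, 0, 1]])

```text
clock: 37.85
position: [0.3619, -0.2361, 0.0379]
ee_rot: [-0.035, 0.999, -0.001, 0.0]
wrist_force: [0.1, -0.3, 0.1]
grip_width: 0.0855
finger_force: 0.0
```

Call:
play_rows(rows=[[0, 0, 0, 0, 0, 0, -1], [0, 0, 0, 0, 0, 0, -1], [0, 0, 0, 0, 0, 0, -1], [0, 0, 0, 0, 0, 0, -1], [0, 0, 0, 0, 0, 0, -1]], grip_force=30)

```text
clock: 38.27
position: [0.3621, -0.2368, 0.0387]
ee_rot: [-0.034, 0.999, -0.002, 0.001]
wrist_force: [-0.3, -0.2, 5.8]
grip_width: 0.056
finger_force: 30.5
```

```bash
python3 -c "
from h import *
go(.3612,-.2353,.036,93.9)
s=cam('side');b=s['pixels'][125:245,300:460];cv2.imwrite('pics/b7.png',cv2.resize(b,(800,600),interpolation=cv2.INTER_CUBIC)[...,::-1])
"
```

```text
turn [-0.2  0.1  0. ] shift cm [0.08 0.15 0.27] | q6 -0.8 pos [ 362.1 -236.8   38.7] t 38.27 F [-0.3 -0.2  5.8] w 56.0 ff 30.5
```

View pics/b7.png

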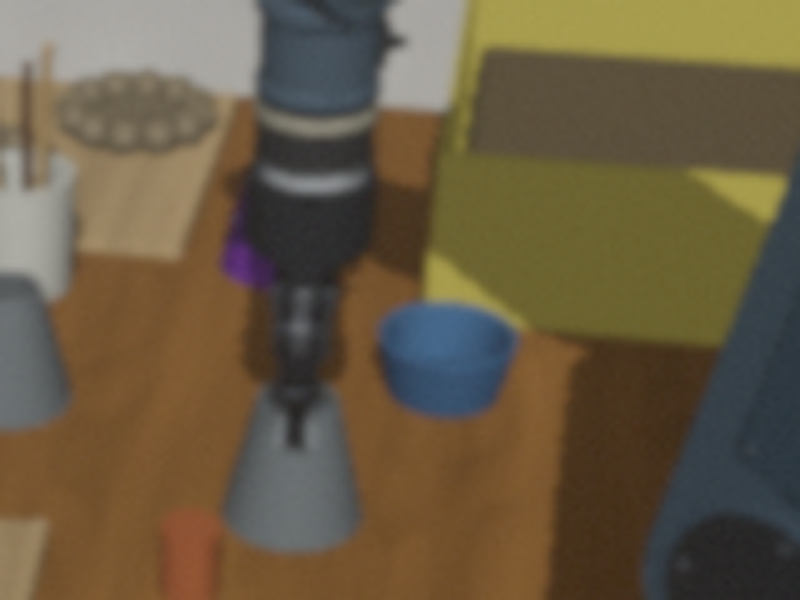

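The gripper holds the sleeve near its top, with the pads at (295,430) in the crop, and the sleeve is upright. Lifting and carrying it.

Call:
play_rows(rows=[[0, 0, -1, 0, 0, 0, -1], [0, 0, -2, 0, 0, 0, -1], [0, 0, -3, 0, 0, 0, -1], [0, 0, -3, 0, 0, 0, -1], [0, 0, -3, 0, 0, 0, -1], [0, 0, -1.5, 0, 0, 0, -1], [0, 0, 0, 0, 0, 0, -1], [0, 0, 0, 0, 0, 0, -1], [0, 0, 0, 0, 0, 0, -1]])

```text
clock: 39.07
position: [0.3604, -0.235, 0.17]
ee_rot: [-0.034, 0.999, 0.001, -0.002]
wrist_force: [0.6, -0.7, -1.7]
grip_width: 0.056
finger_force: 31.3
```

```bash
python3 -c "
from h import *
go(.593,.116,.17,93.9)
"
```

```text
turn [ 0.1 -0.2  0. ] shift cm [-25.6   33.44   0.  ] | q6 -0.8 pos [ 360.4 -235.   170. ] t 39.07 F [ 0.6 -0.7 -1.7] w 56.0 ff 31.3
```

Call:
play_rows(rows=[[-1, 1.3, 0, 0, 0, 0, -1], [-2.1, 2.75, 0, 0, 0, 0, -1], [-2.1, 2.75, 0, 0, 0, 0, -1], [-2.1, 2.75, 0, 0, 0, 0, -1], [-2.1, 2.75, 0, 0, 0, 0, -1], [-2.1, 2.75, 0, 0, 0, 0, -1], [-2.1, 2.75, 0, 0, 0, 0, -1], [-2.1, 2.75, 0, 0, 0, 0, -1], [-2.1, 2.75, 0, 0, 0, 0, -1], [-2.1, 2.75, 0, 0, 0, 0, -1], [-2.1, 2.75, 0, 0, 0, 0, -1]])

```text
clock: 39.98
position: [0.5597, 0.0686, 0.1678]
ee_rot: [-0.034, 0.999, -0.0, -0.003]
wrist_force: [-0.1, -1.6, -1.7]
grip_width: 0.0556
finger_force: 31.3
```

Call:
play_rows(rows=[[-2.1, 2.75, 0, 0, 0, 0, -1], [-1.5, 1.9, 0, 0, 0, 0, -1], [0, 0, 0, 0, 0, 0, -1], [0, 0, 0, 0, 0, 0, -1], [0, 0, 0, 0, 0, 0, -1], [0, 0, 0, 0, 0, 0, -1]])

```text
clock: 40.48
position: [0.5923, 0.1148, 0.1696]
ee_rot: [-0.034, 0.999, -0.0, -0.002]
wrist_force: [-0.9, 0.2, -1.5]
grip_width: 0.0558
finger_force: 31.4
```

```bash
cat >> h.py <<'E'
def held(off,stackz=.012,base=(.5922,.1168)):
    """side view: foot of held sleeve vs expected; off = TCP z above foot"""
    s=cam('side'); st=manip.get_state(); x,y,z=st['position']; f=z-off
    N=masks(s,False); k=comp(N['sleeve'],proj(s,(x,y,f+.02)))
    print('mask box',k.min(0),k.max(0))
    vb=proj(s,(x,y,f))[1]
    for h in(.012,.02,.03):
        u,v=proj(s,(x,y,f+h)); q=k[abs(k[:,1]-v)<.3]; print('h',h,'mask centre col',(q[:,0].min()+q[:,0].max())/2,'w',np.ptp(q[:,0]),'pred col',round(u,1))
    a=proj(s,(x,y,f)); b=proj(s,(x+.001,y,f)); print('px/mm x',(b-a).round(2))
    t=np.linspace(0,2*np.pi,90); C=np.array([proj(s,(x+.045*np.cos(i),y+.045*np.sin(i),f)) for i in t]); C2=np.array([proj(s,(x+.045*np.cos(i),y+.001+.045*np.sin(i),f)) for i in t])
    print('foot lowest row pred',C[:,1].max().round(1),'per mm y',(C2[:,1].max()-C[:,1].max()).round(2),'mask',k[:,1].max())
    return s
E
python3 -c "
from h import *
go(.593,.116,.17,93.9)
s=held(.0387)
"
```

```text
turn [-0.  -0.2 -0. ] shift cm [-0.08  0.12 -0.04] | q6 0.01 pos [592.3 114.8 169.6] t 40.48 F [-0.9  0.2 -1.5] w 55.8 ff 31.4
mask box [-0.375 -0.375] [639.375 405.375]
h 0.012 mask centre col 305.375 w 611.5 pred col 247.7
h 0.02 mask centre col 305.875 w 612.5 pred col 247.4
h 0.03 mask centre col 306.875 w 614.5 pred col 247.0
px/mm x [-0.39 -0.05]
foot lowest row pred 261.7 per mm y 0.26 mask 405.375
```

Call:
play_rows(rows=[[0, 0.05, 1.5, 0, 0, 0, -1], [0, 0, 2.5, 0, 0, 0, -1], [0, 0, 2.5, 0, 0, 0, -1], [0, 0, 1.5, 0, 0, 0, -1], [0, 0, 0.5, 0, 0, 0, -1], [0, 0, 0, 0, 0, 0, -1], [0, 0, 0, 0, 0, 0, -1], [0, 0, 0, 0, 0, 0, -1], [0, 0, 0, 0, 0, 0, -1]])

```text
clock: 41.28
position: [0.5947, 0.1162, 0.088]
ee_rot: [-0.034, 0.999, 0.0, 0.001]
wrist_force: [-1.3, -0.2, -2.2]
grip_width: 0.0558
finger_force: 31.4
```

```bash
python3 -c "
from h import *
go(.5925,.1155,.085,93.9)
s=cam('side'); b=s['pixels'][170:310,190:377];cv2.imwrite('pics/b8.png',cv2.resize(b,(800,600),interpolation=cv2.INTER_CUBIC)[...,::-1])
"
```

```text
turn [0.  0.1 0. ] shift cm [ 0.22 -0.06  0.3 ] | q6 0.01 pos [594.7 116.2  88. ] t 41.28 F [-1.3 -0.2 -2.2] w 55.8 ff 31.4
```

View pics/b8.png

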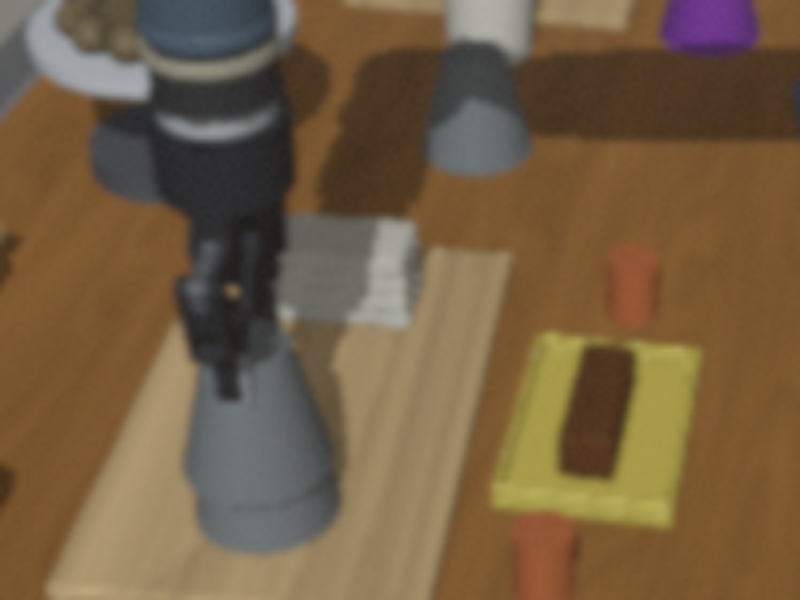

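The sleeve is over sleeve0, with its foot edge from (185,470) to (335,480) and roughly aligned. The block lies flat in the tray at (597,410), and the four-bat stack is tidy. I keep lowering in small steps.

Call:
play_rows(rows=[[0.15, 0, 0.3, 0, 0, 0, -1], [0, 0, 0.3, 0, 0, 0, -1], [0, 0, 0, 0, 0, 0, -1], [0, 0, 0, 0, 0, 0, -1], [0, 0, 0, 0, 0, 0, -1]])

```text
clock: 41.75
position: [0.5916, 0.1162, 0.0795]
ee_rot: [-0.034, 0.999, 0.0, -0.001]
wrist_force: [-0.2, -0.1, -1.5]
grip_width: 0.0559
finger_force: 31.4
```

Call:
play_rows(rows=[[0, 0, 0.2, 0, 0, 0, -1], [0, 0, 0.2, 0, 0, 0, -1], [0, 0, 0, 0, 0, 0, -1], [0, 0, 0, 0, 0, 0, -1], [0, 0, 0, 0, 0, 0, -1]])

```text
clock: 42.17
position: [0.5917, 0.116, 0.0756]
ee_rot: [-0.034, 0.999, -0.0, -0.001]
wrist_force: [-0.2, -0.4, -1.4]
grip_width: 0.0555
finger_force: 31.4
```

Call:
play_rows(rows=[[0, 0, 0.2, 0, 0, 0, -1], [0, 0, 0, 0, 0, 0, -1], [0, 0, 0, 0, 0, 0, -1], [0, 0, 0, 0, 0, 0, -1]])

```text
clock: 42.5
position: [0.5917, 0.1162, 0.0736]
ee_rot: [-0.034, 0.999, 0.0, -0.001]
wrist_force: [0.7, -0.5, -1.8]
grip_width: 0.0555
finger_force: 31.4
```

Call:
play_rows(rows=[[0, 0, 0.15, 0, 0, 0, -1], [0, 0, 0, 0, 0, 0, -1], [0, 0, 0, 0, 0, 0, -1], [0, 0, 0, 0, 0, 0, -1]])

```text
clock: 42.83
position: [0.5917, 0.1162, 0.0722]
ee_rot: [-0.034, 0.999, 0.0, -0.001]
wrist_force: [0.4, -0.5, -0.7]
grip_width: 0.0555
finger_force: 31.5
```

Call:
play_rows(rows=[[0, 0, 0.15, 0, 0, 0, -1], [0, 0, 0, 0, 0, 0, -1], [0, 0, 0, 0, 0, 0, -1], [0, 0, 0, 0, 0, 0, -1]])

```text
clock: 43.17
position: [0.5918, 0.1161, 0.0708]
ee_rot: [-0.034, 0.999, -0.0, -0.001]
wrist_force: [1.1, -0.5, -0.7]
grip_width: 0.0555
finger_force: 31.6
```

Call:
play_rows(rows=[[0, 0, 0.1, 0, 0, 0, -1], [0, 0, 0, 0, 0, 0, -1], [0, 0, 0, 0, 0, 0, -1], [0, 0, 0, 0, 0, 0, -1]])

```text
clock: 43.5
position: [0.5919, 0.1161, 0.0699]
ee_rot: [-0.034, 0.999, -0.0, -0.001]
wrist_force: [0.9, -2.0, 0.3]
grip_width: 0.056
finger_force: 31.8
```

```bash
python3 -c "
from h import *
go(.5925,.1155,.065,93.9); st=manip.get_state(); print(st['wrist_torque'])
"
```

```text
turn [-0.  -0.1  0. ] shift cm [-0.05 -0.06  0.49] | q6 0.01 pos [591.9 116.1  69.9] t 43.5 F [ 0.9 -2.   0.3] w 56.0 ff 31.8
[-0.46170199 -0.08126464 -0.08105291]
```

Contact is light and the weight is taken up. Releasing.

Call:
play_rows(rows=[[0, 0, 0, 0, 0, 0, -0.2], [0, 0, 0, 0, 0, 0, 0.4], [0, 0, 0, 0, 0, 0, 1], [0, 0, 0, 0, 0, 0, 1], [0, 0, 0, 0, 0, 0, 1], [0, 0, 0, 0, 0, 0, 1], [0, 0, -1, 0, 0, 0, 1], [0, 0, -3, 0, 0, 0, 1], [0, 0, -3, 0, 0, 0, 1], [0, 0, -3, 0, 0, 0, 1], [0, 0, 0, 0, 0, 0, 1], [0, 0, 0, 0, 0, 0, 1]])

```text
clock: 44.5
position: [0.5941, 0.1164, 0.1739]
ee_rot: [-0.034, 0.999, 0.0, 0.003]
wrist_force: [0.7, -0.4, 0.0]
grip_width: 0.0857
finger_force: 0.0
```

```bash
cat >> h.py <<'E'
def sideaxis(s,p,z0,hs):
    N=masks(s,False); k=comp(N['sleeve'],proj(s,(*p,z0+.03))); 
    print('box',k.min(0),k.max(0))
    for h in hs:
        u,v=proj(s,(*p,h)); q=k[abs(k[:,1]-v)<.3]; print(h,'col',(q[:,0].min()+q[:,0].max())/2,'w',np.ptp(q[:,0]),'pred',u.round(1))
E
python3 -c "
from h import *
go(.5717,-.3404,.17,93.9)
s=cam('side'); p=(.5922,.1168); sideaxis(s,p,.012,(.03,.05,.07,.09,.10))
t=np.linspace(0,6.28,60)
for zt in(.11,.1145,.12): print(zt,min(proj(s,(p[0]+.025*np.cos(i),p[1]+.025*np.sin(i),zt))[1] for i in t).round(1))
"
```

```text
turn [0.  0.3 0. ] shift cm [  5.34 -45.42   0.39] | q6 0.01 pos [594.1 116.4 173.9] t 44.5 F [ 0.7 -0.4  0. ] w 85.7 ff 0.0
box [234.875 250.375] [268.625 298.875]
0.03 col 251.75 w 33.75 pred 251.8
0.05 col 251.875 w 32.0 pred 251.1
0.07 col 251.0 w 28.25 pred 250.4
0.09 col 250.25 w 24.75 pred 249.6
0.1 col 249.75 w 22.75 pred 249.3
0.11 251.7
0.1145 250.2
0.12 248.5
```

Sleeve3 is seated: the rim row puts its foot at 0.029 m and it stands upright. Next is sleeve2.

Call:
play_rows(rows=[[0.4, -3.2, 0, 0, 0, 0, 1], [0.4, -3.2, 0, 0, 0, 0, 1], [0.4, -3.2, 0, 0, 0, 0, 1], [0.4, -3.2, 0, 0, 0, 0, 1], [0.4, -3.2, 0, 0, 0, 0, 1], [0.4, -3.2, 0, 0, 0, 0, 1], [0.4, -3.2, 0, 0, 0, 0, 1], [0.4, -3.2, 0, 0, 0, 0, 1], [0.4, -3.2, 0, 0, 0, 0, 1], [0.4, -3.2, 0, 0, 0, 0, 1], [0.4, -3.2, 0, 0, 0, 0, 1], [0.4, -3.2, 0, 0, 0, 0, 1]])

```text
clock: 45.55
position: [0.569, -0.2711, 0.1677]
ee_rot: [-0.034, 0.999, 0.001, -0.002]
wrist_force: [1.4, -0.0, 0.1]
grip_width: 0.0854
finger_force: 0.0
```

Call:
play_rows(rows=[[0.4, -3.2, 0, 0, 0, 0, 1], [0.1, -3.2, 0, 0, 0, 0, 1], [0, -0.6, 2, 0, 0, 0, 1], [0, 0, 0, 0, 0, 0, 1], [0, 0, 0, 0, 0, 0, 1], [0, 0, 0, 0, 0, 0, 1]])

```text
clock: 46.05
position: [0.5694, -0.3388, 0.1488]
ee_rot: [-0.035, 0.999, 0.001, -0.002]
wrist_force: [-0.2, 0.2, 0.1]
grip_width: 0.0851
finger_force: 0.0
```

```bash
python3 -c "
from h import *
go(.5717,-.3404,.038,93.9)"
```

```text
turn [ 0.1 -0.2  0.1] shift cm [-0.21 -0.17 11.08] | q6 -0.71 pos [ 569.4 -338.8  148.8] t 46.05 F [-0.2  0.2  0.1] w 85.1 ff 0.0
```

Call:
play_rows(rows=[[-0.1, -0.1, 3, 0, 0, 0, 1], [0, 0, 3, 0, 0, 0, 1], [0, 0, 3, 0, 0, 0, 1], [0, 0, 1.8, 0, 0, 0, 1], [0, 0, 0.3, 0, 0, 0, 1], [0, 0, 0, 0, 0, 0, 1], [0, 0, 0, 0, 0, 0, 1], [0, 0, 0, 0, 0, 0, 1]])

```text
clock: 46.72
position: [0.5727, -0.342, 0.042]
ee_rot: [-0.035, 0.999, -0.001, 0.001]
wrist_force: [0.3, -0.1, 0.1]
grip_width: 0.0852
finger_force: 0.0
```

```bash
python3 -c "
from h import *
go(.5717,-.3404,.038,93.9)"
```

```text
turn [-0.2  0.1  0.1] shift cm [0.09 0.16 0.4 ] | q6 -0.71 pos [ 572.7 -342.    42. ] t 46.72 F [ 0.3 -0.1  0.1] w 85.2 ff 0.0
```

Call:
play_rows(rows=[[0.1, 0.1, 0.3, 0, 0, 0, 1], [0, 0, 0, 0, 0, 0, 1], [0, 0, 0, 0, 0, 0, 1], [0, 0, 0, 0, 0, 0, -1], [0, 0, 0, 0, 0, 0, -1], [0, 0, 0, 0, 0, 0, -1], [0, 0, 0, 0, 0, 0, -1], [0, 0, 0, 0, 0, 0, -1], [0, 0, 0, 0, 0, 0, -1]])

```text
clock: 47.47
position: [0.5702, -0.3409, 0.0367]
ee_rot: [-0.034, 0.999, -0.001, -0.0]
wrist_force: [-0.7, 0.3, 3.5]
grip_width: 0.0565
finger_force: 32.0
```

Call:
play_rows(rows=[[0, 0, -1, 0, 0, 0, -1], [0, 0, -2, 0, 0, 0, -1], [0, 0, -3, 0, 0, 0, -1], [0, 0, -3, 0, 0, 0, -1], [0, 0, -3, 0, 0, 0, -1], [0, 0, -3, 0, 0, 0, -1], [0, 0, 0, 0, 0, 0, -1], [0, 0, 0, 0, 0, 0, -1], [0, 0, 0, 0, 0, 0, -1]])

```text
clock: 48.22
position: [0.5697, -0.34, 0.1844]
ee_rot: [-0.034, 0.999, 0.001, -0.002]
wrist_force: [-0.4, 0.0, -2.3]
grip_width: 0.0569
finger_force: 31.4
```

```bash
python3 -c "
from h import *
go(.592,.116,.19,93.9)"
```

```text
turn [ 0.1 -0.2  0. ] shift cm [-5.32 45.34 -0.56] | q6 -0.71 pos [ 569.7 -340.   184.4] t 48.22 F [-0.4  0.  -2.3] w 56.9 ff 31.4
```

Call:
play_rows(rows=[[-0.3, 1.5, 0, 0, 0, 0, -1], [-0.35, 3, 0, 0, 0, 0, -1], [-0.35, 3, 0, 0, 0, 0, -1], [-0.35, 3, 0, 0, 0, 0, -1], [-0.35, 3, 0, 0, 0, 0, -1], [-0.35, 3, 0, 0, 0, 0, -1], [-0.35, 3, 0, 0, 0, 0, -1], [-0.35, 3, 0, 0, 0, 0, -1], [-0.35, 3, 0, 0, 0, 0, -1], [-0.35, 3, 0, 0, 0, 0, -1], [-0.35, 3, 0, 0, 0, 0, -1], [-0.35, 3, 0, 0, 0, 0, -1]])

```text
clock: 49.22
position: [0.5857, 0.0093, 0.1828]
ee_rot: [-0.034, 0.999, 0.001, -0.003]
wrist_force: [0.5, 0.3, -0.3]
grip_width: 0.0563
finger_force: 31.5
```

Call:
play_rows(rows=[[-0.35, 3, 0, 0, 0, 0, -1], [-0.35, 3, 0, 0, 0, 0, -1], [-0.35, 3, 0, 0, 0, 0, -1], [-0.2, 1.8, 0, 0, 0, 0, -1], [0, 0, 0, 0, 0, 0, -1], [0, 0, 0, 0, 0, 0, -1], [0, 0, 0, 0, 0, 0, -1], [0, 0, 0, 0, 0, 0, -1]])

```text
clock: 49.88
position: [0.5923, 0.1144, 0.1846]
ee_rot: [-0.034, 0.999, -0.0, -0.002]
wrist_force: [0.2, 0.4, -1.2]
grip_width: 0.0563
finger_force: 31.5
```

```bash
python3 -c "
from h import *
go(.5908,.1157,.103,93.9)"
```

```text
turn [-0.  -0.2 -0. ] shift cm [0.14 0.14 8.16] | q6 0.01 pos [592.3 114.4 184.6] t 49.88 F [ 0.2  0.4 -1.2] w 56.3 ff 31.5
```

Call:
play_rows(rows=[[0.1, 0.1, 2, 0, 0, 0, -1], [0, 0, 2.5, 0, 0, 0, -1], [0, 0, 2, 0, 0, 0, -1], [0, 0, 1.2, 0, 0, 0, -1], [0, 0, 0.4, 0, 0, 0, -1], [0, 0, 0, 0, 0, 0, -1], [0, 0, 0, 0, 0, 0, -1], [0, 0, 0, 0, 0, 0, -1]])

```text
clock: 50.55
position: [0.593, 0.116, 0.1066]
ee_rot: [-0.034, 0.999, 0.0, 0.001]
wrist_force: [-0.2, 0.2, -1.1]
grip_width: 0.0565
finger_force: 31.5
```

Call:
play_rows(rows=[[0, 0, 0.4, 0, 0, 0, -1], [0, 0, 0.3, 0, 0, 0, -1], [0, 0, 0, 0, 0, 0, -1], [0, 0, 0, 0, 0, 0, -1], [0, 0, 0, 0, 0, 0, -1]])

```text
clock: 50.97
position: [0.5918, 0.1162, 0.0978]
ee_rot: [-0.034, 0.999, -0.0, -0.001]
wrist_force: [-0.1, 0.8, -1.6]
grip_width: 0.0564
finger_force: 31.5
```

```bash
python3 -c "
from h import *
go(.5908,.1157,.083,93.9)"
```

```text
turn [ 0.  -0.1  0. ] shift cm [ 0.1  -0.05  1.48] | q6 0.01 pos [591.8 116.2  97.8] t 50.97 F [-0.1  0.8 -1.6] w 56.4 ff 31.5
```

Call:
play_rows(rows=[[0.1, 0, 0.3, 0, 0, 0, -1], [0, 0, 0.2, 0, 0, 0, -1], [0, 0, 0, 0, 0, 0, -1], [0, 0, 0, 0, 0, 0, -1], [0, 0, 0, 0, 0, 0, -1]])

```text
clock: 51.38
position: [0.5907, 0.1161, 0.0926]
ee_rot: [-0.034, 0.999, 0.0, -0.001]
wrist_force: [-1.0, 0.2, -1.0]
grip_width: 0.0564
finger_force: 31.5
```

Call:
play_rows(rows=[[0, 0, 0.2, 0, 0, 0, -1], [0, 0, 0.1, 0, 0, 0, -1], [0, 0, 0, 0, 0, 0, -1], [0, 0, 0, 0, 0, 0, -1]])

```text
clock: 51.72
position: [0.5908, 0.116, 0.0897]
ee_rot: [-0.034, 0.999, -0.0, -0.001]
wrist_force: [-0.5, -0.4, -1.0]
grip_width: 0.0567
finger_force: 31.6
```

Call:
play_rows(rows=[[0, 0, 0.15, 0, 0, 0, -1], [0, 0, 0, 0, 0, 0, -1], [0, 0, 0, 0, 0, 0, -1], [0, 0, 0, 0, 0, 0, -1]])

```text
clock: 52.05
position: [0.591, 0.116, 0.0886]
ee_rot: [-0.034, 0.999, -0.0, -0.0]
wrist_force: [-0.1, -0.4, 1.1]
grip_width: 0.0563
finger_force: 32.0
```

Call:
play_rows(rows=[[0, 0, 0.08, 0, 0, 0, -1], [0, 0, 0, 0, 0, 0, -1], [0, 0, 0, 0, 0, 0, -1], [0, 0, 0, 0, 0, 0, -1]])

```text
clock: 52.38
position: [0.5912, 0.116, 0.0879]
ee_rot: [-0.034, 0.999, -0.0, -0.0]
wrist_force: [-0.4, -0.8, 3.7]
grip_width: 0.0563
finger_force: 32.4
```

```bash
python3 -c "
from h import *
go(.5908,.1157,.083,93.9)
print(manip.get_state()['wrist_torque'])
s=cam('side'); p=(.5922,.1168); sideaxis(s,p,.012,(.03,.05,.06,.07,.08))"
```

```text
turn [-0. -0.  0.] shift cm [ 0.04 -0.03  0.49] | q6 0.01 pos [591.2 116.   87.9] t 52.38 F [-0.4 -0.8  3.7] w 56.3 ff 32.4
[-0.16827639  0.01216331 -0.01608084]
box [-0.375 -0.375] [639.375 405.375]
0.03 col 310.0 w 620.75 pred 251.8
0.05 col 308.375 w 617.5 pred 251.1
0.06 col 307.375 w 615.5 pred 250.7
0.07 col 306.625 w 614.0 pred 250.4
0.08 col 305.75 w 612.25 pred 250.0
```

Seated, with lateral force small. I back off slightly, then release.

Call:
play_rows(rows=[[0, 0, -0.1, 0, 0, 0, -1], [0, 0, 0, 0, 0, 0, -1], [0, 0, 0, 0, 0, 0, -0.2], [0, 0, 0, 0, 0, 0, 0.4], [0, 0, 0, 0, 0, 0, 1], [0, 0, 0, 0, 0, 0, 1], [0, 0, 0, 0, 0, 0, 1], [0, 0, 0, 0, 0, 0, 1]])

```text
clock: 53.1
position: [0.5906, 0.1162, 0.0883]
ee_rot: [-0.034, 0.999, 0.0, -0.001]
wrist_force: [0.0, 0.2, -0.4]
grip_width: 0.0853
finger_force: 0.0
```

Call:
play_rows(rows=[[0, 0, -1, 0, 0, 0, 1], [0, 0, -3, 0, 0, 0, 1], [0, 0, -3, 0, 0, 0, 1], [0, 0, -3, 0, 0, 0, 1], [0, 0, 0, 0, 0, 0, 1], [0, 0, 0, 0, 0, 0, 1], [0, 0, 0, 0, 0, 0, 1]])

```text
clock: 53.68
position: [0.5912, 0.1161, 0.189]
ee_rot: [-0.034, 0.999, 0.0, -0.0]
wrist_force: [0.3, 0.8, 0.5]
grip_width: 0.0855
finger_force: 0.0
```

```bash
python3 -c "
from h import *
go(.4126,.4034,.17,93.9)
s=cam('side'); p=(.5922,.1168); sideaxis(s,p,.012,(.03,.05,.07,.09,.115))
t=np.linspace(0,6.28,60)
for zt in(.125,.13,.135): print(zt,min(proj(s,(p[0]+.025*np.cos(i),p[1]+.025*np.sin(i),zt))[1] for i in t).round(1))
sideaxis(s,(.4126,.4034),0,(.02,.04,.06))
"
```

```text
turn [ 0. -0.  0.] shift cm [15.86 29.88  1.9 ] | q6 0.01 pos [591.2 116.1 189. ] t 53.68 F [0.3 0.8 0.5] w 85.5 ff 0.0
box [233.875 219.875] [287.375 298.875]
0.03 col 251.75 w 33.75 pred 251.8
0.05 col 251.0 w 34.25 pred 251.1
0.07 col 251.0 w 32.25 pred 250.4
0.09 col 250.25 w 28.75 pred 249.6
0.115 col 249.0 w 24.25 pred 248.7
0.125 246.8
0.13 245.2
0.135 243.6
box [270.375 358.875] [314.125 410.875]
0.02 col 292.25 w 41.75 pred 292.3
0.04 col 292.125 w 38.0 pred 291.9
0.06 col 292.125 w 33.0 pred 291.5
```

```bash
python3 -c "
from h import *
c=cam('top')
for z in(0,.05,.1,.15): print(z,onz(c,(143,260),z).round(3),onz(c,(131,260),z).round(3))
s=cam('side'); 
for z in(.05,.1,.15): print(z,onz(s,(200,397),z).round(3),onz(s,(372,432),z).round(3))
"
```

```text
0 [0.427 0.51  0.   ] [0.428 0.551 0.   ]
0.05 [0.423 0.493 0.05 ] [0.424 0.534 0.05 ]
0.1 [0.418 0.477 0.1  ] [0.419 0.516 0.1  ]
0.15 [0.413 0.46  0.15 ] [0.414 0.498 0.15 ]
0.05 [0.573 0.467 0.05 ] [0.251 0.473 0.05 ]
0.1 [0.55  0.498 0.1  ] [0.252 0.504 0.1  ]
0.15 [0.528 0.529 0.15 ] [0.252 0.535 0.15 ]
```

The crate rim is at y ≈ 0.484 and about 80 mm high, which leaves some 24 mm clear of the open fingers. Going to sleeve1.

Call:
play_rows(rows=[[1.6, 3, 0, 0, 0, 0, 1], [1.6, 3, 0, 0, 0, 0, 1], [1.6, 3, 0, 0, 0, 0, 1], [1.6, 3, 0, 0, 0, 0, 1], [1.6, 3, 0, 0, 0, 0, 1], [1.6, 3, 0, 0, 0, 0, 1], [1.6, 3, 0, 0, 0, 0, 1], [1.6, 3, 0, 0, 0, 0, 1], [1.6, 3, 0, 0, 0, 0, 1], [1.5, 2.9, 0, 0, 0, 0, 1], [0, 0, 2, 0, 0, 0, 1], [0, 0, 2, 0, 0, 0, 1]])

```text
clock: 54.83
position: [0.4106, 0.4057, 0.1484]
ee_rot: [-0.036, 0.999, 0.0, -0.0]
wrist_force: [0.4, 0.4, -0.1]
grip_width: 0.0852
finger_force: 0.0
```

Call:
play_rows(rows=[[0, 0, 0, 0, 0, 0, 1], [0, 0, 0, 0, 0, 0, 1], [0, 0, 0, 0, 0, 0, 1]])

```text
clock: 55.08
position: [0.4118, 0.4031, 0.1487]
ee_rot: [-0.034, 0.999, -0.0, -0.001]
wrist_force: [-0.2, -0.7, -0.5]
grip_width: 0.085
finger_force: 0.0
```

```bash
python3 -c "
from h import *
go(.4126,.4034,.038,93.9)"
```

```text
turn [-0.  -0.1 -0. ] shift cm [-0.08  0.03 11.07] | q6 0.59 pos [411.8 403.1 148.7] t 55.08 F [-0.2 -0.7 -0.5] w 85.0 ff 0.0
```

Call:
play_rows(rows=[[-0.1, 0, 3, 0, 0, 0, 1], [0, 0, 3, 0, 0, 0, 1], [0, 0, 3, 0, 0, 0, 1], [0, 0, 1.8, 0, 0, 0, 1], [0, 0, 0.3, 0, 0, 0, 1], [0, 0, 0, 0, 0, 0, 1], [0, 0, 0, 0, 0, 0, 1], [0, 0, 0, 0, 0, 0, 1], [0, 0, 0, 0, 0, 0, 1]])

```text
clock: 55.83
position: [0.4143, 0.4048, 0.0405]
ee_rot: [-0.034, 0.999, 0.001, 0.001]
wrist_force: [0.3, -0.9, -0.6]
grip_width: 0.0853
finger_force: 0.0
```

```bash
python3 -c "
from h import *
go(.4126,.4034,.038,93.9)"
```

```text
turn [0.2 0.1 0. ] shift cm [ 0.18 -0.12  0.25] | q6 0.59 pos [414.3 404.8  40.5] t 55.83 F [ 0.3 -0.9 -0.6] w 85.3 ff 0.0
```

Call:
play_rows(rows=[[0.15, -0.1, 0.2, 0, 0, 0, 1], [0, 0, 0, 0, 0, 0, 1], [0, 0, 0, 0, 0, 0, 1], [0, 0, 0, 0, 0, 0, -1], [0, 0, 0, 0, 0, 0, -1], [0, 0, 0, 0, 0, 0, -1], [0, 0, 0, 0, 0, 0, -1], [0, 0, 0, 0, 0, 0, -1], [0, 0, 0, 0, 0, 0, -1]])

```text
clock: 56.58
position: [0.4114, 0.4025, 0.0363]
ee_rot: [-0.034, 0.999, 0.0, -0.001]
wrist_force: [-1.0, -0.8, 4.9]
grip_width: 0.0564
finger_force: 31.7
```

Call:
play_rows(rows=[[0, 0, -1, 0, 0, 0, -1], [0, 0, -2, 0, 0, 0, -1], [0, 0, -3, 0, 0, 0, -1], [0, 0, -3, 0, 0, 0, -1], [0, 0, -3, 0, 0, 0, -1], [0, 0, -3, 0, 0, 0, -1], [0, 0, -2, 0, 0, 0, -1], [0, 0, 0, 0, 0, 0, -1], [0, 0, 0, 0, 0, 0, -1], [0, 0, 0, 0, 0, 0, -1]])

```text
clock: 57.42
position: [0.4109, 0.4022, 0.204]
ee_rot: [-0.034, 0.999, -0.001, -0.002]
wrist_force: [0.1, -0.2, -2.2]
grip_width: 0.0567
finger_force: 31.3
```

```bash
python3 -c "
from h import *
go(.592,.116,.21,93.9)"
```

```text
turn [-0.1 -0.2  0. ] shift cm [-16.12 -29.78  -0.6 ] | q6 0.59 pos [410.9 402.2 204. ] t 57.42 F [ 0.1 -0.2 -2.2] w 56.7 ff 31.3
```

Call:
play_rows(rows=[[-0.8, -1.5, 0, 0, 0, 0, -1], [-1.5, -2.8, 0, 0, 0, 0, -1], [-1.5, -2.8, 0, 0, 0, 0, -1], [-1.5, -2.8, 0, 0, 0, 0, -1], [-1.5, -2.8, 0, 0, 0, 0, -1], [-1.5, -2.8, 0, 0, 0, 0, -1], [-1.5, -2.8, 0, 0, 0, 0, -1], [-1.5, -2.8, 0, 0, 0, 0, -1], [-1.5, -2.8, 0, 0, 0, 0, -1], [-1.5, -2.8, 0, 0, 0, 0, -1], [-1.5, -2.8, 0, 0, 0, 0, -1], [-0.3, -0.3, 0, 0, 0, 0, -1]])

```text
clock: 58.42
position: [0.5934, 0.1109, 0.2014]
ee_rot: [-0.031, 0.999, -0.002, -0.003]
wrist_force: [0.2, 0.0, -2.9]
grip_width: 0.0565
finger_force: 31.4
```

Call:
play_rows(rows=[[0, 0, 0, 0, 0, 0, -1], [0, 0, 0, 0, 0, 0, -1], [0, 0, 0, 0, 0, 0, -1], [0, 0, 0, 0, 0, 0, -1]])

```text
clock: 58.75
position: [0.5915, 0.1175, 0.2048]
ee_rot: [-0.035, 0.999, 0.0, -0.002]
wrist_force: [-1.4, 0.5, -1.8]
grip_width: 0.0568
finger_force: 31.4
```

```bash
python3 -c "
from h import *
go(.591,.116,.125,93.9)"
```

```text
turn [ 0.  -0.2  0.1] shift cm [ 0.06 -0.14  7.98] | q6 0.01 pos [591.5 117.5 204.8] t 58.75 F [-1.4  0.5 -1.8] w 56.8 ff 31.4
```

Call:
play_rows(rows=[[0.05, -0.15, 2, 0, 0, 0, -1], [0, 0, 2.5, 0, 0, 0, -1], [0, 0, 2, 0, 0, 0, -1], [0, 0, 1, 0, 0, 0, -1], [0, 0, 0.5, 0, 0, 0, -1], [0, 0, 0, 0, 0, 0, -1], [0, 0, 0, 0, 0, 0, -1], [0, 0, 0, 0, 0, 0, -1]])

```text
clock: 59.42
position: [0.593, 0.115, 0.1274]
ee_rot: [-0.034, 0.999, 0.0, 0.001]
wrist_force: [0.3, -0.1, -1.8]
grip_width: 0.0564
finger_force: 31.5
```

Call:
play_rows(rows=[[0, 0, 0.4, 0, 0, 0, -1], [0, 0, 0.3, 0, 0, 0, -1], [0, 0, 0, 0, 0, 0, -1], [0, 0, 0, 0, 0, 0, -1], [0, 0, 0, 0, 0, 0, -1]])

```text
clock: 59.83
position: [0.5919, 0.1146, 0.1184]
ee_rot: [-0.034, 0.999, 0.0, -0.001]
wrist_force: [-0.3, 0.2, -0.7]
grip_width: 0.0561
finger_force: 31.4
```

```bash
python3 -c "
from h import *
go(.591,.116,.105,93.9)"
```

```text
turn [ 0.  -0.1  0. ] shift cm [0.08 0.14 1.34] | q6 0.01 pos [591.9 114.6 118.4] t 59.83 F [-0.3  0.2 -0.7] w 56.1 ff 31.4
```

Call:
play_rows(rows=[[0.1, 0.15, 0.2, 0, 0, 0, -1], [0, 0, 0.2, 0, 0, 0, -1], [0, 0, 0, 0, 0, 0, -1], [0, 0, 0, 0, 0, 0, -1], [0, 0, 0, 0, 0, 0, -1]])

```text
clock: 60.25
position: [0.5907, 0.1161, 0.1143]
ee_rot: [-0.034, 0.999, -0.0, -0.001]
wrist_force: [-0.3, 0.2, -2.0]
grip_width: 0.0569
finger_force: 31.4
```

Call:
play_rows(rows=[[0, 0, 0.2, 0, 0, 0, -1], [0, 0, 0, 0, 0, 0, -1], [0, 0, 0, 0, 0, 0, -1], [0, 0, 0, 0, 0, 0, -1]])

```text
clock: 60.58
position: [0.5908, 0.1161, 0.1124]
ee_rot: [-0.034, 0.999, -0.0, -0.001]
wrist_force: [0.8, -0.8, -2.2]
grip_width: 0.0566
finger_force: 31.4
```

Call:
play_rows(rows=[[0, 0, 0.15, 0, 0, 0, -1], [0, 0, 0, 0, 0, 0, -1], [0, 0, 0, 0, 0, 0, -1], [0, 0, 0, 0, 0, 0, -1]])

```text
clock: 60.92
position: [0.5907, 0.116, 0.1108]
ee_rot: [-0.034, 0.999, -0.0, -0.001]
wrist_force: [0.9, 0.6, -0.2]
grip_width: 0.0563
finger_force: 31.4
```

Call:
play_rows(rows=[[0, 0, 0.12, 0, 0, 0, -1], [0, 0, 0, 0, 0, 0, -1], [0, 0, 0, 0, 0, 0, -1], [0, 0, 0, 0, 0, 0, -1]])

```text
clock: 61.25
position: [0.5908, 0.116, 0.1098]
ee_rot: [-0.034, 0.999, -0.0, -0.001]
wrist_force: [-0.3, -0.2, -1.4]
grip_width: 0.0564
finger_force: 31.5
```

```bash
python3 -c "
from h import *
go(.591,.116,.105,93.9);import numpy as n
print(manip.get_state()['wrist_torque'])"
```

```text
turn [-0.  -0.1  0. ] shift cm [-0.02 -0.    0.48] | q6 0.01 pos [590.8 116.  109.8] t 61.25 F [-0.3 -0.2 -1.4] w 56.4 ff 31.5
[-0.15902474  0.06798463  0.03671808]
```

Call:
play_rows(rows=[[0, 0, 0.12, 0, 0, 0, -1], [0, 0, 0, 0, 0, 0, -1], [0, 0, 0, 0, 0, 0, -1], [0, 0, 0, 0, 0, 0, -1]])

```text
clock: 61.58
position: [0.591, 0.1161, 0.1088]
ee_rot: [-0.034, 0.999, -0.0, -0.001]
wrist_force: [-0.4, -0.1, -0.4]
grip_width: 0.0568
finger_force: 31.8
```

Call:
play_rows(rows=[[0, 0, 0.08, 0, 0, 0, -1], [0, 0, 0, 0, 0, 0, -1], [0, 0, 0, 0, 0, 0, -1], [0, 0, 0, 0, 0, 0, -1]])

```text
clock: 61.92
position: [0.5911, 0.1161, 0.1081]
ee_rot: [-0.034, 0.999, -0.0, -0.001]
wrist_force: [0.8, -0.5, 2.2]
grip_width: 0.0565
finger_force: 32.1
```

Contact is light (about 4 N above hanging). I back off a touch, release, raise and retreat sideways.

Call:
play_rows(rows=[[0, 0, -0.05, 0, 0, 0, -1], [0, 0, 0, 0, 0, 0, -1], [0, 0, 0, 0, 0, 0, -0.2], [0, 0, 0, 0, 0, 0, 0.4], [0, 0, 0, 0, 0, 0, 1], [0, 0, 0, 0, 0, 0, 1], [0, 0, 0, 0, 0, 0, 1], [0, 0, 0, 0, 0, 0, 1]])

```text
clock: 62.58
position: [0.5907, 0.1162, 0.1081]
ee_rot: [-0.034, 0.999, 0.0, -0.001]
wrist_force: [0.2, -0.1, 0.6]
grip_width: 0.0856
finger_force: 0.0
```

Call:
play_rows(rows=[[0, 0, -1, 0, 0, 0, 1], [0, 0, -3, 0, 0, 0, 1], [0, 0, -3, 0, 0, 0, 1], [0, 0, -3, 0, 0, 0, 1], [0, 0, -3, 0, 0, 0, 1], [2.5, 2.5, 0, 0, 0, 0, 1], [2.5, 2.5, 0, 0, 0, 0, 1], [2.5, 2.5, 0, 0, 0, 0, 1], [2.5, 2.5, 0, 0, 0, 0, 1], [2.5, 2.5, 0, 0, 0, 0, 1], [2.5, 2.5, 0, 0, 0, 0, 1], [2.5, 2.5, 0, 0, 0, 0, 1]])

```text
clock: 63.58
position: [0.4032, 0.2796, 0.2396]
ee_rot: [-0.034, 0.999, 0.0, -0.0]
wrist_force: [0.3, 0.2, 0.1]
grip_width: 0.0851
finger_force: 0.0
```

Call:
play_rows(rows=[[2.5, 2.5, 0, 0, 0, 0, 1], [0, 0, 0, 0, 0, 0, 1], [0, 0, 0, 0, 0, 0, 1], [0, 0, 0, 0, 0, 0, 1]])

```text
clock: 63.92
position: [0.3781, 0.302, 0.2393]
ee_rot: [-0.035, 0.999, 0.0, -0.0]
wrist_force: [0.7, 0.4, 0.1]
grip_width: 0.0855
finger_force: 0.0
```

```bash
python3 -c "
from h import *
s=cam('side');c=cam('top')
H,im=hsvf(c);m=((H[...,1]<28)&(H[...,2]>215)).astype(np.uint8)*255
print('stack',rect(c,comp(m,proj(c,(.613,-.094,.068))),.068))
a=cv2.resize(s['pixels'][170:320,200:400],(800,600),interpolation=cv2.INTER_CUBIC);cv2.imwrite('pics/e.png',a[...,::-1])
print(manip.get_state()['clock'])"
```

```text
stack (613.3, -91.3, 112.3, 52.8, 3.5)
64.0167
```

View pics/e.png

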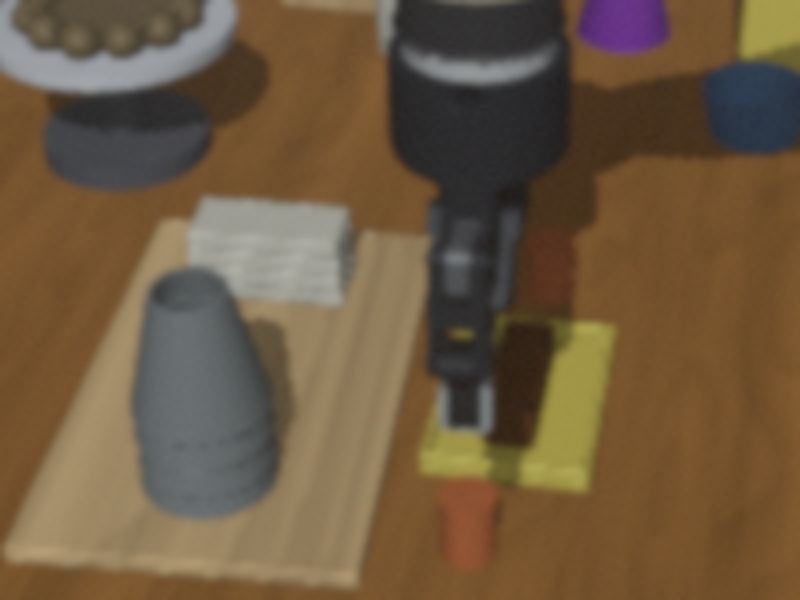

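The final side view shows the four nested sleeves upright at (205,390), the square four-bat stack at (270,250), and the block flat in the tray at (525,380). The posts are in place and the gripper touches nothing. Handing in.

```bash
python3 -c "
from h import *
print(manip.sign_off())"
```

```text
the job is handed in; nothing more can be done
None
```

Handed in at about 64 s: the block is in the yellow tray, all three loose bats are stacked on bat0 (about 3 mm sideways offset in the top view), and all three loose sleeves are nested upright on sleeve0; the first bat took three tries because the fingers closed above it twice.

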